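# Load the light-shielded bottle carousel

### The arm

A 6-joint arm with a two-finger parallel gripper is mounted at the origin on a cart in front of the work surface, level with it; the furniture and walls round the work are solid. World frame = base frame: x ahead of the robot, y to its left, z up, the work surface at z = 0. Lengths are in mm, angles in degrees, forces in N, time in s.
With the tool pointing down it reaches from about 325 to 1000 mm from the base axis. Payload 5.1 kg.
Tool frame: the origin (TCP) lies at the very end of the fingers, on their centre line; the grasp point (between the pads) lies 19 mm behind it; y points along the fingers, z is the direction in which the jaws open and shut, and the axes are right-handed (so a half turn about y gives the same grasp; the last joint's range is limited). The gripper opens to 85 mm and grips with 20 to 120 N. Pads are 22 mm wide; open, the fingers measure 114 mm over their backs; the gripper's body (76 mm by 85 mm) begins 54 mm behind the grasp point. The pads swing forward as they close: fully open they stand 13 mm farther back than shut.
Start: joints at [72.216, 7.093, 94.555, -0, 78.352, -4.733], TCP at [146.815, 633.19, 231.322] pointing down, gripper open.
Joint ranges: [-149.61, 149.61], [-58.7, 133.49], [1.44, 155.28], [-77.14, 257.14], [18.33, 153.61], [-166.67, 166.67]. Speed limits (degrees/s): [147.25, 147.25, 180, 180, 180, 180].

### API

Orientations are given as a 3x3 rotation matrix whose columns are the frame's x, y, z axes.
In Python, from workcell import * gives the robot as it stands. The module is installed in compiled form; this text tells all that it offers.
- The arm moves only by the tool jog_arm, never from a script. Its argument "increments" is one flat list of numbers, 6 for each row, row after row: the shift along the tool's x, y, z in m, then the turn, a rotation vector about the tool's x, y, z in degrees. A call has 1 to 10 rows; each row is the pose to reach, as a shift and turn from the pose measured when the call began, along the tool's axes at that moment; what a row does not reach only later rows make up. A row lasts 1/10 s, in which the tool goes at most 50 mm and 8.59 degrees, less where a joint would pass 70% of its speed; a pose out of reach is approached as far as the arm can. A call with a gripper value outside its range is refused whole. "jaw" is the opening, from -1 (shut) to 1 (fully open), so that 0 is half open, set as the call begins (left out, the last holds). The fingers move at their own pace and stop on an object; "grip_force" is the grip in N (left out, the last holds). Time passes only in rows, so rows that repeat a pose let the fingers close. It gives the time, the measured TCP pose, the force and the opening at its end, in the units of the state.
- state(): the state, without advancing time (a new reading comes with each control period).
- camera(name): name is "scene" or "top" or "wrist"; returns the picture (400x640x3 uint8, red, green, blue); there is no depth.
- camera_info(name): a dict with "fx", "fy", "cx", "cy" (pixels), "distortion" ([k1, k2, p1, p2, k3] as OpenCV has them; the pictures are not rectified), "R" (3x3) and "t" (3): a world point X has camera coordinates R X + t; the wrist camera has in their place "T_tool_cam" (4x4, takes a point from camera to tool coordinates, whose origin is the TCP and whose axes are the tool frame's). Camera axes: x right, y down, z forward; pixel columns grow to the right and rows downward; lengths in mm; the calibration is good to about 2 mm. A picture is of the moment at which its call begins: read the wrist's pose just before it. camera_info takes no time and is no camera call.
- hand_in(): hands the job in, once; it reports no verdict.
The state is a dict: "t": time; "joint_pos": joint angles; "dq": joint speeds; "joint_torque": joint torques, N m; "tcp_pos": TCP position; "tcp_rot": TCP orientation; "force": force on the tool from outside, world axes, zero at the start; "ft_torque": the same for the moment, N m; "finger_gap": opening from 0.0 (shut) to 1.0 (fully open).
Only numpy, scipy, OpenCV 4.12 (cv2) and the standard library are available. Lean on these libraries where they do the work, as an engineer would, in place of code of your own. Each camera call takes 0.05 s, during which the arm holds its last target. There are 200 camera calls.

### The job

Unscrew the blue cap of the carousel unit's filling port and swing it aside on its arm, then lower every small amber bottle gently (without dropping it) through the port, one upright in each place, turning the carousel by its index knob one click or more each time, so that in the end all amber bottles are inside and a place without a bottle has clicked in under the port. Then swing the cap back over the port and screw it fully home; leave the other things where they are.

Things in the scene. Friction and masses are not known exactly. Their poses are not given: they have to be found in the camera images.
- unit: the carousel unit, fixed to the worktop: a white box housing 240 x 240 mm with a tinted see-through lid whose top is 92 mm above the worktop. Origin at the centre of its underside, which is also the vertical axis of the carousel inside; z up. Its pose differs from start to start
- port (a point): centre of the mouth of the round filling port in the unit's lid, at the top of its steel neck (100 mm above the worktop; bore 76 mm, neck 84 mm outside and 8 mm high). It lies 74 mm from the carousel's axis, along -y of the unit. The floor of the place below lies 82 mm under the mouth
- cap (a joint): turn of the blue screw cap of the port, rad: 0 = screwed fully home, growing as it is unscrewed (anticlockwise seen from above), stop at 2.6. It climbs 4 mm per rad; only above about 2.0 rad is it clear of the neck so that the arm can swing. The cap is captive: it hangs in the swing arm. Turning takes about 0.1 N m and it stays where it is left. It starts somewhere between 0 and 0.3
- cap_grip (a point): grip point of the cap: on the cap's axis, in the upright blue bar on top of the cap (56 mm long, 14 mm thick, 34 mm high, from 22 mm below to 12 mm above this point). x = along the bar, y = across its thickness, z up. With the cap home this point is 152 mm above the worktop. The steel arm passes below, its top 26 mm under this point when the cap is home and 36 mm when it is unscrewed. The disc of the cap below the arm is 92 mm in diameter. It moves with cap and arm
- swing (a joint): swing of the arm that carries the cap, rad about the vertical through swing_post: 0 = cap exactly over the port (a stop), growing anticlockwise seen from above as it swings aside, stop at 1.75. Light friction; stays where it is left. Blocked while the cap is screwed into the neck; the cap can be screwed down only when this is within about 0.05 of 0
- swing_post (a point): vertical axis of the swing arm, at the height of the arm's top face (126 mm above the worktop). The cap's axis is 100.7 mm from it
- pull_knob (a point): grip point in the upright black round pull knob (16 mm diameter, 36 mm high, from 22 mm below to 14 mm above this point) at the free end of the swing arm, 168.7 mm from swing_post and 68 mm beyond the cap's axis; for dragging the arm round. 148 mm above the worktop; the arm's top face is 22 mm below this point
- carousel (a joint): turn of the carousel, rad, anticlockwise seen from above positive. It clicks into rest at every multiple of 60 degrees (1.047 rad; a soft detent of about 0.14 N m that pulls it into the nearest click when let go), and at each rest one place stands under the port. It may be turned either way, over several turns
- index_grip (a point): grip point of the blue index knob above the lid on the carousel's axis: an upright bar 44 mm long, 14 mm thick, 30 mm high (from 20 mm below to 10 mm above this point), fixed to the carousel and turning with it. x = along the bar, y = across it. 116 mm above the worktop
- place0 (a point): place 0 of the carousel (six in a ring, 60 degrees apart, 74 mm from the axis, under the lid): a square well 37 mm wide inside with walls 28 mm high. The point is where the middle of a standing bottle should be, 31.5 mm above the well's floor (49.5 mm above the worktop)
- place1 (a point): place 1 of the carousel (six in a ring, 60 degrees apart, 74 mm from the axis, under the lid): a square well 37 mm wide inside with walls 28 mm high. The point is where the middle of a standing bottle should be, 31.5 mm above the well's floor (49.5 mm above the worktop)
- place2 (a point): place 2 of the carousel (six in a ring, 60 degrees apart, 74 mm from the axis, under the lid): a square well 37 mm wide inside with walls 28 mm high. The point is where the middle of a standing bottle should be, 31.5 mm above the well's floor (49.5 mm above the worktop)
- place3 (a point): place 3 of the carousel (six in a ring, 60 degrees apart, 74 mm from the axis, under the lid): a square well 37 mm wide inside with walls 28 mm high. The point is where the middle of a standing bottle should be, 31.5 mm above the well's floor (49.5 mm above the worktop)
- place4 (a point): place 4 of the carousel (six in a ring, 60 degrees apart, 74 mm from the axis, under the lid): a square well 37 mm wide inside with walls 28 mm high. The point is where the middle of a standing bottle should be, 31.5 mm above the well's floor (49.5 mm above the worktop)
- place5 (a point): place 5 of the carousel (six in a ring, 60 degrees apart, 74 mm from the axis, under the lid): a square well 37 mm wide inside with walls 28 mm high. The point is where the middle of a standing bottle should be, 31.5 mm above the well's floor (49.5 mm above the worktop)
- amber_1_mid (a point): small amber bottle with a black cap and a white band, 30 mm diameter, 63 mm high, about 90 g with the steel weight ring round its foot (31 mm diameter, 10 mm high), standing loose on the worktop to the right; the point is on its axis, half-way up (31.5 mm above its underside), z up the bottle. Solid to 58 mm height at 30 mm width. The amber bottles are all alike, two or three of them are there (None if absent)
- amber_2_mid (a point): small amber bottle with a black cap and a white band, 30 mm diameter, 63 mm high, about 90 g with the steel weight ring round its foot (31 mm diameter, 10 mm high), standing loose on the worktop to the right; the point is on its axis, half-way up (31.5 mm above its underside), z up the bottle. Solid to 58 mm height at 30 mm width. The amber bottles are all alike, two or three of them are there (None if absent)
- amber_3_mid (a point): small amber bottle with a black cap and a white band, 30 mm diameter, 63 mm high, about 90 g with the steel weight ring round its foot (31 mm diameter, 10 mm high), standing loose on the worktop to the right; the point is on its axis, half-way up (31.5 mm above its underside), z up the bottle. Solid to 58 mm height at 30 mm width. The amber bottles are all alike, two or three of them are there (None if absent)
- red_cap_bottle_mid (a point): white bottle with a red cap, 41 mm diameter, 88 mm high, loose bystander; point half-way up
- slide_box: white and blue box, 52 x 78 x 26 mm, loose bystander; origin at the centre of its underside
- marker_pen: red and white marker pen lying down, 17 x 135 x 16 mm, loose bystander; origin under its middle
Things that resemble listed ones, but are neither listed nor needed, are in the scene too. Leave any purple or yellow look-alike of the part that bears amber_1_mid alone.

How it is judged (in metres and radians):
On the way, in this order (a step that is already met when the one before it is completed fails the run):
1. the cap is unscrewed and swung aside from the port (value of joint swing above 1.1 rad), for 0.2 s.
2. every amber bottle stands in a place of the carousel, none of them under the port, and an empty place has clicked in under the port ((distance between amber_1_mid and place0 below 0.01 m or distance between amber_1_mid and place1 below 0.01 m or distance between amber_1_mid and place2 below 0.01 m or distance between amber_1_mid and place3 below 0.01 m or distance between amber_1_mid and place4 below 0.01 m or distance between amber_1_mid and place5 below 0.01 m) and angle between each of amber_1_mid, amber_2_mid, amber_3_mid's own z axis and vertical below 0.12 rad and horizontal distance between each of amber_1_mid, amber_2_mid, amber_3_mid and port above 0.045 m and (distance between amber_2_mid and place0 below 0.01 m or distance between amber_2_mid and place1 below 0.01 m or distance between amber_2_mid and place2 below 0.01 m or distance between amber_2_mid and place3 below 0.01 m or distance between amber_2_mid and place4 below 0.01 m or distance between amber_2_mid and place5 below 0.01 m) and (distance between amber_3_mid and place0 below 0.01 m or distance between amber_3_mid and place1 below 0.01 m or distance between amber_3_mid and place2 below 0.01 m or distance between amber_3_mid and place3 below 0.01 m or distance between amber_3_mid and place4 below 0.01 m or distance between amber_3_mid and place5 below 0.01 m) and horizontal distance between any of place0, place1, place2, place3, place4, place5 and port below 0.008 m), for 0.3 s.
At the end, for the whole second after the job is handed in: every amber bottle upright (0.12 rad) in a place (within 10 mm of its point), none under the port (45 mm clear); a place under the port within 8 mm; swing under 0.06 rad; cap under 0.15 rad (all of step 2 and value of joint swing below 0.06 rad and value of joint cap below 0.15 rad); the robot touches nothing.
It fails at once if a bystander (red-capped bottle, slide box or marker) is moved more than 40 mm (distance of any of red_cap_bottle_mid, slide_box, marker_pen from where it was at the start of the episode above 0.04 m).
It fails at once if an amber bottle is dropped through the port (faster than 0.8 m/s there) ((linear speed of amber_1 above 0.8 m/s and horizontal distance between amber_1_mid and port below 0.03 m) or (linear speed of amber_2 above 0.8 m/s and horizontal distance between amber_2_mid and port below 0.03 m) or (linear speed of amber_3 above 0.8 m/s and horizontal distance between amber_3_mid and port below 0.03 m)).
Of amber_1, amber_2, amber_3 only 2 to 3 are there at a start; the rules pass over those that are not, and their reading is None.
At some moment in a run one of amber_1, amber_2, amber_3 may be knocked a few centimetres aside while the robot is not near it.
It also fails if it takes over 210 s, if anything falls off the work surface, if the arm or the gripper's body presses on something with over 40 N, if the wrist force passes 120 N, or if a joint passes its speed limit or range.

## Working session

There is one attempt and no reset: what is moved stays moved. The work goes in short steps, Python scripts to look and compute and a tool call to move; the robot and the scene stay as the last step left them, time stands still between calls to the robot, and variables do not carry over. Pictures are saved under pics/ and viewed, about 12 in all and at most 16, crops included, and the job is handed in when it is done.

Besides the shell and the picture viewer there is one more tool, called after "Call:" by a JSON object that holds its "name" and its "arguments". jog_arm: Moves the arm, as the interface text tells. Its arguments: {"type":"object","properties":{"increments":{"type":"array","items":{"type":"number"}},"jaw":{"type":"number"},"grip_force":{"type":"number"}},"required":["increments"]}

```bash
mkdir -p pics; python3 - <<'E'
from workcell import *
import cv2,json
s=state();print({k:s[k] for k in('t','joint_pos','tcp_pos','tcp_rot','force','finger_gap')})
for n in('scene','top'):
    cv2.imwrite(f'pics/{n}0.png',camera(n)[:,:,::-1])
for n in('scene','top','wrist'):print(n,camera_info(n))
E
```

```text
{'t': 0.0, 'joint_pos': array([ 7.22161980e+01,  7.13416113e+00,  9.46355081e+01, -1.33691864e-03,
        7.83529971e+01, -4.73492999e+00]), 'tcp_pos': array([146.62568408, 632.6014114 , 230.0308071 ]), 'tcp_rot': array([[ 9.74178852e-01, -6.32134487e-04,  2.25776801e-01],
       [-2.25777634e-01, -2.04560640e-03,  9.74176717e-01],
       [-1.53960229e-04, -9.99997708e-01, -2.13550833e-03]]), 'force': array([ 1.54603754, -1.18463231,  0.17933256]), 'finger_gap': 0.9982778684445837}
scene {'fx': 481.0894287939356, 'fy': 481.0894287939356, 'cx': 317.89113898748394, 'cy': 199.13630361288494, 'distortion': array([-0.04149885,  0.        ,  0.        ,  0.        ,  0.        ]), 'R': array([[ 0.44229152, -0.89682563, -0.00905542],
       [-0.67892443, -0.32819666, -0.65677132],
       [ 0.58603739,  0.29663233, -0.75403543]]), 't': array([-274.44574346,  447.36220546, 1387.55465233])}
top {'fx': 519.7626710350331, 'fy': 519.7626710350331, 'cx': 321.5235240234688, 'cy': 205.63093575379796, 'distortion': array([0.02300988, 0.        , 0.        , 0.        , 0.        ]), 'R': array([[ 0.39081715, -0.92043933,  0.00730765],
       [-0.86527136, -0.37007762, -0.33815385],
       [ 0.3139545 ,  0.12583322, -0.94106247]]), 't': array([-240.05746017,  505.86371038, 1969.61890474])}
wrist {'fx': 326.48940629575475, 'fy': 326.48940629575475, 'cx': 314.8702310486939, 'cy': 194.7398625975441, 'distortion': array([-0.03795165,  0.        ,  0.        ,  0.        ,  0.        ]), 'T_tool_cam': array([[-2.22765077e-06,  9.65264426e-01,  2.61274929e-01,
        -6.62023902e+01],
       [-4.76268405e-04, -2.61274900e-01,  9.65264316e-01,
        -1.44002398e+02],
       [ 9.99999887e-01, -1.22286722e-04,  4.60306977e-04,
        -1.56891478e+00],
       [ 0.00000000e+00,  0.00000000e+00,  0.00000000e+00,
         1.00000000e+00]])}
```

View pics/scene0.png

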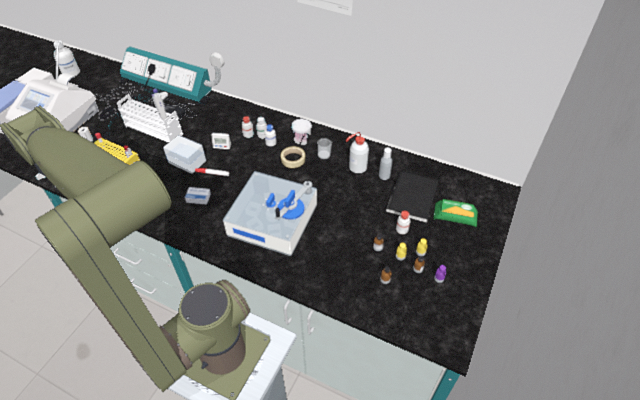

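View pics/top0.png

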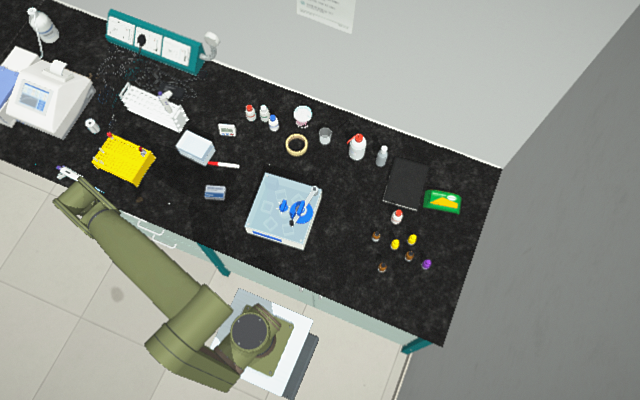

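Both views show the unit (top view ~(285,210)), port cap to its right at (300,212), three ambers at top-view (376,237), (409,256), (382,267), two yellow ones and a purple one between them. I'll enlarge the unit and the bottles.

```bash
cat > h.py <<'E'
from workcell import *
import cv2,numpy as np
def ray(n,uv,T=None):
    c=camera_info(n);K=np.array([[c['fx'],0,c['cx']],[0,c['fy'],c['cy']],[0,0,1]])
    p=cv2.undistortPoints(np.array(uv,float).reshape(-1,1,2),K,np.array(c['distortion'])).reshape(-1,2)
    d=np.c_[p,np.ones(len(p))]
    if n=='wrist':
        s=T if T is not None else state();R=np.array(s['tcp_rot'])@c['T_tool_cam'][:3,:3]
        o=np.array(s['tcp_rot'])@c['T_tool_cam'][:3,3]+s['tcp_pos'];return o,d@R.T
    R=np.array(c['R']);return -R.T@c['t'],d@R
def w(n,uv,z,T=None):
    o,d=ray(n,uv,T);z=np.atleast_1d(z);return o+d*((z-o[2])/d[:,2])[:,None]
def px(n,X):
    c=camera_info(n);K=np.array([[c['fx'],0,c['cx']],[0,c['fy'],c['cy']],[0,0,1]])
    X=np.array(X,float).reshape(-1,3);R,t=np.array(c['R']) if 'R' in c else None,c.get('t')
    if n=='wrist':
        s=state();Rw=np.array(s['tcp_rot'])@c['T_tool_cam'][:3,:3];o=np.array(s['tcp_rot'])@c['T_tool_cam'][:3,3]+s['tcp_pos'];R=Rw.T;t=-R@o
    return cv2.projectPoints(X,cv2.Rodrigues(R)[0],np.array(t,float),K,np.array(c['distortion']))[0].reshape(-1,2)
def save(n,f,crop=None,k=1):
    im=camera(n)[:,:,::-1]
    if crop: x,y,a,b=crop;im=im[y:y+b,x:x+a]
    if k>1: im=cv2.resize(im,None,fx=k,fy=k,interpolation=cv2.INTER_CUBIC)
    cv2.imwrite('pics/'+f,im)
E
python3 - <<'E'
from h import *
a=cv2.imread('pics/top0.png')
u=cv2.resize(a[165:255,235:330],None,fx=6,fy=6,interpolation=cv2.INTER_CUBIC)
cv2.imwrite('pics/u0.png',u)
# bottle rough positions (mid at z 31)
print(w('top',[(376,237),(409,256),(382,267)],40).round())
print(w('scene',[(378,243),(418.5,266),(386,276)],40).round())
print('cap',w('top',[(300,212)],130).round(), w('scene',[(291,207)],130).round())
# bystander
hsv=cv2.cvtColor(a,cv2.COLOR_BGR2HSV)
m=cv2.inRange(hsv,(3,90,40),(18,255,190))
n,l,st,c=cv2.connectedComponentsWithStats(m)
print([(st[i,4],c[i].round(1)) for i in range(1,n) if st[i,4]>8 and c[i][0]>350])
E
```

```text
[[ 539. -267.   40.]
 [ 517. -414.   40.]
 [ 435. -332.   40.]]
[[ 534. -265.   40.]
 [ 506. -415.   40.]
 [ 426. -335.   40.]]
cap [[489.  38. 130.]] [[481.  29. 130.]]
[(np.int32(9), array([355.1, 134.7])), (np.int32(33), array([375.1, 235.5])), (np.int32(44), array([408.8, 255.8])), (np.int32(41), array([381.8, 266.9]))]
```

View pics/u0.png

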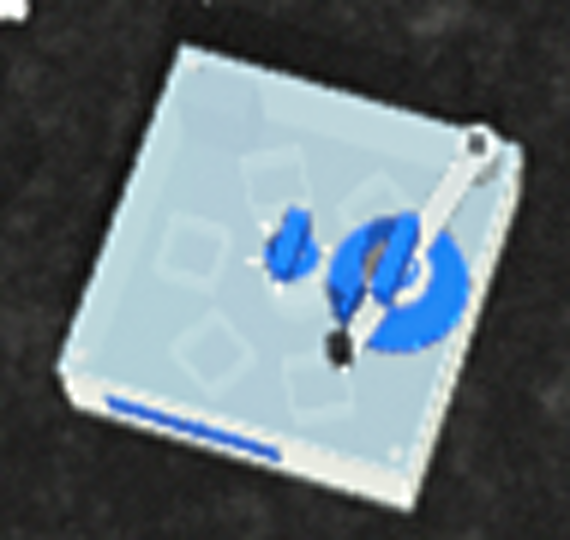

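The crop shows the lid corners (182,45), (522,150), (412,500), (60,368), the swing post (478,145), pull knob (340,345), cap bar centre (396,255), index bar (291,240).

```bash
python3 - <<'E'
from h import *
f=lambda p,z:w('top',(np.array(p)+.5)/6+[235-.5,165-.5],z)
c=f([(182,45),(522,150),(412,495),(60,368)],92);print('corners',c.round(1),c.mean(0))
print('edges',(c-np.roll(c,1,0)).round())
P=f([(478,142)],132)[0];K=f([(340,335)],162)[0];I=f([(291,235)],126)[0];C=f([(396,250)],164)[0]
for n,v in dict(post=P,knob=K,index=I,capbar=C).items():print(n,v.round(1))
d=K-P;print('dist',np.hypot(*d[:2]),np.degrees(np.arctan2(d[1],d[0])));cc=P+d*100.7/168.7;print('cap from line',cc)
b=f([(383,298),(413,213)],164);print('capbar ends',b); b=f([(272,268),(298,210)],126);print('idx ends',b)
E
```

```text
corners [[601.2 243.8  92. ]
 [621.4   3.5  92. ]
 [375.1 -24.5  92. ]
 [363.4 219.7  92. ]] [490.25143572 110.62552926  92.        ]
edges [[ 238.   24.   -0.]
 [  20. -240.    0.]
 [-246.  -28.    0.]
 [ -12.  244.    0.]]
post [600.6  26.2 132. ]
knob [435.7  49.5 162. ]
index [495.5 112.9 126. ]
capbar [500.8  39.7 164. ]
dist 166.49448629531477 171.95691219572166
cap from line [502.15816885  40.1170275  149.90752816]
capbar ends [[468.19382637  34.26883687 164.        ]
 [527.99347709  39.84605749 164.        ]]
idx ends [[470.07602976 114.83587659 126.        ]
 [513.05875777 115.92111011 126.        ]]
```

```bash
cat >> h.py <<'E'
from scipy.spatial.transform import Rotation as Ro
def Rt(yaw):
    z=np.array([np.cos(np.radians(yaw)),np.sin(np.radians(yaw)),0]);y=np.array([0,0,-1.]);return np.c_[np.cross(y,z),y,z]
def inc(x,y,z,yaw,s=None):
    s=s or state();R=np.array(s['tcp_rot']);T=Rt(yaw)
    print('INC',(R.T@(np.array([x,y,z])-s['tcp_pos'])/1000).round(4),Ro.from_matrix(R.T@T).as_rotvec(degrees=True).round(2))
def st():
    s=state();R=np.array(s['tcp_rot']);print('t',round(s['t'],2),'tcp',np.round(s['tcp_pos'],1),'yaw',round(np.degrees(np.arctan2(R[1,2],R[0,2])),2),'q',np.round(s['joint_pos'],1),'F',np.round(s['force'],1),'M',np.round(s['ft_torque'],2),'gap',round(s['finger_gap'],3))
E
python3 -c "
from h import *
inc(500,38,275,-85)"
```

```text
INC [ 0.4785 -0.0439 -0.4996] [4.0000e-02 1.6195e+02 1.6000e-01]
```

Call:
{"name": "jog_arm", "arguments": {"increments": [0.4785,-0.044,-0.4995,0,162,0,0.4785,-0.044,-0.4995,0,162,0,0.4785,-0.044,-0.4995,0,162,0,0.4785,-0.044,-0.4995,0,162,0,0.4785,-0.044,-0.4995,0,162,0,0.4785,-0.044,-0.4995,0,162,0,0.4785,-0.044,-0.4995,0,162,0,0.4785,-0.044,-0.4995,0,162,0,0.4785,-0.044,-0.4995,0,162,0,0.4785,-0.044,-0.4995,0,162,0]}}

```text
t: 1.1
tcp_pos: [401.8, 202.1, 262.7]
tcp_rot: [[-0.162, 0.001, 0.987], [-0.987, -0.001, -0.162], [0.001, -1.0, 0.001]]
force: [0.8, 0.6, -1.2]
finger_gap: 1.0
```

```bash
python3 -c "
from h import *
st();inc(500,38,275,-85)"
```

```text
t 1.1 tcp [401.8 202.1 262.7] yaw -9.34 q [ 1.990e+01 -2.050e+01  1.167e+02 -1.000e-01  8.370e+01  2.930e+01] F [ 0.8  0.6 -1.2] M [0.02 0.04 0.03] gap 1.0
INC [ 0.146  -0.012   0.1235] [-8.000e-02  7.566e+01  2.000e-02]
```

Call:
{"name": "jog_arm", "arguments": {"increments": [0.146,-0.012,0.1235,0,75.6,0,0.146,-0.012,0.1235,0,75.6,0,0.146,-0.012,0.1235,0,75.6,0,0.146,-0.012,0.1235,0,75.6,0,0.146,-0.012,0.1235,0,75.6,0,0.146,-0.012,0.1235,0,75.6,0,0.146,-0.012,0.1235,0,75.6,0,0.146,-0.012,0.1235,0,75.6,0,0.146,-0.012,0.1235,0,75.6,0,0.146,-0.012,0.1235,0,75.6,0], "jaw": 0.06}}

```text
t: 2.1
tcp_pos: [499.7, 38.0, 274.4]
tcp_rot: [[-0.996, -0.0, 0.088], [-0.088, -0.001, -0.996], [0.0, -1.0, 0.001]]
force: [-0.3, -0.6, -1.0]
finger_gap: 0.532
```

```bash
python3 -c "
from h import *
import pickle
st();s=state();pickle.dump({k:s[k] for k in('tcp_pos','tcp_rot')},open('s1.pkl','wb'));save('wrist','w1.png')"
```

```text
t 2.1 tcp [499.7  38.  274.4] yaw -84.92 q [-1.800e+00 -1.350e+01  1.102e+02 -1.000e-01  8.340e+01  8.320e+01] F [-0.3 -0.6 -1. ] M [ 0.01  0.02 -0.05] gap 0.532
```

View pics/w1.png

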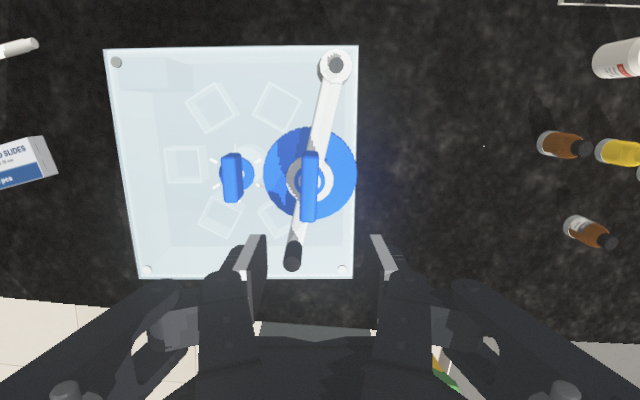

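```bash
python3 - <<'E'
from h import *
import pickle
s=pickle.load(open('s1.pkl','rb'));a=cv2.imread('pics/w1.png')
hsv=cv2.cvtColor(a,cv2.COLOR_BGR2HSV)
cv2.imwrite('pics/w1c.png',cv2.resize(a[110:280,200:370],None,fx=3.5,fy=3.5,interpolation=cv2.INTER_CUBIC))
for n,p,z in(('post',(335.5,66),132),('corner',(105,48),92),('corner2',(358,45),92),('c3',(353,278),92),('c4',(138,278),92)):print(n,w('wrist',[p],z,s)[0].round(1))
b=[(541,145),(580,146),(568,228),(608,240)]
for i in(0,2):
  print('foot',w('wrist',[b[i]],3,s)[0].round(1),'top',w('wrist',[b[i+1]],60,s)[0].round(1))
E
```

```text
post [598.9  28.3 132. ]
corner [602.3 244.5  92. ]
corner2 [623.9   7.4  92. ]
c3 [384.7 -16.4  92. ]
c4 [362.2 224.9  92. ]
foot [ 544.9 -252.6    3. ] top [ 551.  -257.9   60. ]
foot [ 436.2 -322.7    3. ] top [ 442.7 -329.1   60. ]
```

View pics/w1c.png

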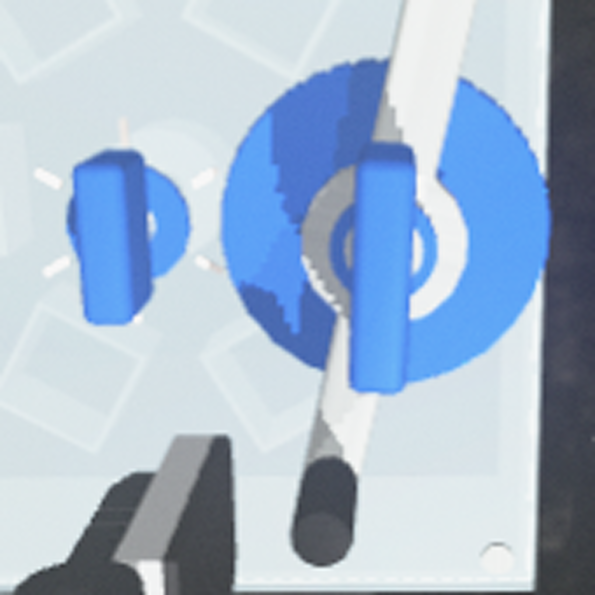

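```bash
python3 - <<'E'
from h import *
import pickle
s=pickle.load(open('s1.pkl','rb'))
f=lambda p,z:w('wrist',(np.array(p)+.5)/3.5+[200-.5,110-.5],z,s)
b=f([(386,160),(378,390)],164);print('capbar',b.round(1),b.mean(0),np.degrees(np.arctan2(*(b[0]-b[1])[1::-1])),np.linalg.norm(b[0]-b[1]))
b=f([(103,164),(109,323)],126);print('idx',b.round(1),b.mean(0),np.degrees(np.arctan2(*(b[0]-b[1])[1::-1])),np.linalg.norm(b[0]-b[1]))
k=f([(322,538)],162)[0];print('knob',k)
c=w('wrist',[(105,48),(358,45),(353,278),(138,278)],92,s);print('centre',c.mean(0),np.degrees(np.arctan2(c[0,1]-c[1,1],c[0,0]-c[1,0])),np.degrees(np.arctan2(c[1,1]-c[2,1],c[1,0]-c[2,0])))
E
```

```text
capbar [[527.8  43.  164. ]
 [473.4  40.2 164. ]] [500.5591685   41.59628313 164.        ] 2.8659991417262454 54.482130408396266
idx [[514.8 115.6 126. ]
 [472.2 113.1 126. ]] [493.48063066 114.35224153 126.        ] 3.3401559460530317 42.72746371846439
knob [432.77441345  50.79811877 162.        ]
centre [493.2468235  115.07204785  92.        ] 95.21241578228701 5.678953776593679
```

```bash
python3 -c "
from h import *
inc(500.5,41.3,136,-86.5)"
```

```text
INC [-0.0011  0.1385 -0.0033] [-0.06  1.7   0.02]
```

Call:
{"name": "jog_arm", "arguments": {"increments": [-0.0011,0.03,-0.0033,0,1.7,0,-0.0011,0.06,-0.0033,0,1.7,0,-0.0011,0.09,-0.0033,0,1.7,0,-0.0011,0.11,-0.0033,0,1.7,0,-0.0011,0.13,-0.0033,0,1.7,0,-0.0011,0.1385,-0.0033,0,1.7,0,-0.0011,0.1385,-0.0033,0,1.7,0]}}

```text
t: 2.85
tcp_pos: [499.4, 41.3, 134.5]
tcp_rot: [[-0.998, -0.003, 0.062], [-0.062, -0.001, -0.998], [0.003, -1.0, 0.001]]
force: [-0.5, -0.3, 0.2]
finger_gap: 0.527
```

Call:
{"name": "jog_arm", "arguments": {"increments": [0,0,0,0,0,0,0,0,0,0,0,0,0,0,0,0,0,0,0,0,0,0,0,0,0,0,0,0,0,0,0,0,0,0,0,0,0,0,0,0,0,0,0,0,0,0,0,0], "jaw": -1, "grip_force": 50}}

```text
t: 3.65
tcp_pos: [500.2, 41.3, 135.8]
tcp_rot: [[-0.998, -0.002, 0.063], [-0.063, -0.001, -0.998], [0.002, -1.0, 0.001]]
force: [-1.1, -0.2, 6.4]
finger_gap: 0.154
```

```bash
python3 -c "
from h import *
st()"
```

```text
t 3.65 tcp [500.2  41.3 135.8] yaw -86.41 q [-1.400e+00 -7.200e+00  1.184e+02 -1.000e-01  6.890e+01  8.510e+01] F [-1.1 -0.2  6.4] M [ 0.01  0.31 -0.08] gap 0.154
```

Call:
{"name": "jog_arm", "arguments": {"increments": [0,-0.0006,0,0,-8,0,0,-0.0011,0,0,-16,0,0,-0.0017,0,0,-24,0,0,-0.0022,0,0,-32,0,0,-0.0028,0,0,-40,0,0,-0.0034,0,0,-48,0,0,-0.0039,0,0,-56,0,0,-0.0045,0,0,-64,0,0,-0.005,0,0,-72,0,0,-0.005,0,0,-72,0]}}

```text
t: 4.65
tcp_pos: [500.3, 41.2, 140.9]
tcp_rot: [[-0.249, -0.001, 0.969], [-0.969, -0.001, -0.249], [0.001, -1.0, -0.001]]
force: [-0.3, -0.2, 2.2]
finger_gap: 0.152
```

```bash
python3 -c "
from h import *
st();inc(500.2,41.3,145.2,48.6)"
```

```text
t 4.65 tcp [500.3  41.2 140.9] yaw -14.41 q [-1.400e+00 -7.600e+00  1.182e+02 -1.000e-01  6.950e+01  1.310e+01] F [-0.3 -0.2  2.2] M [0.   0.03 0.13] gap 0.152
INC [-0.     -0.0043 -0.0001] [ 8.000e-02 -6.301e+01  5.000e-02]
```

Call:
{"name": "jog_arm", "arguments": {"increments": [0,-0.0006,0,0,-8,0,0,-0.0011,0,0,-16,0,0,-0.0017,0,0,-24,0,0,-0.0022,0,0,-32,0,0,-0.0028,0,0,-40,0,0,-0.0034,0,0,-48,0,0,-0.0039,0,0,-56,0,0,-0.0045,0,0,-64,0,0,-0.0047,0,0,-66,0,0,-0.0047,0,0,-66,0]}}

```text
t: 5.65
tcp_pos: [500.5, 41.2, 145.5]
tcp_rot: [[0.782, -0.0, 0.623], [-0.623, -0.001, 0.782], [0.001, -1.0, -0.001]]
force: [1.4, -0.3, 0.5]
finger_gap: 0.156
```

```bash
python3 -c "
from h import *
st()
save('wrist','w2.png')"
```

```text
t 5.65 tcp [500.5  41.2 145.5] yaw 51.43 q [-1.400e+00 -7.900e+00  1.179e+02 -1.000e-01  6.990e+01 -5.280e+01] F [ 1.4 -0.3  0.5] M [-0.14 -0.14  0.04] gap 0.156
```

```bash
cat >> h.py <<'E'
def arc(post,ths,turn=1):
    s=state();R=np.array(s['tcp_rot']);p=np.array(s['tcp_pos']);P=np.array([*post,p[2]])
    out=[]
    for th in ths:
        q=P+Ro.from_euler('z',th,degrees=True).apply(p-P);out+=[*(R.T@(q-p)/1000).round(4),0,round(-th*turn,2),0]
    print(out)
E
python3 -c "
from h import *
arc((600.2,27.4),[4,10,17,24,31,38,45,45])"
```

```text
[np.float64(0.0038), np.float64(0.0), np.float64(-0.0059), 0, -4, 0, np.float64(0.0102), np.float64(0.0), np.float64(-0.0142), 0, -10, 0, np.float64(0.0188), np.float64(0.0), np.float64(-0.0231), 0, -17, 0, np.float64(0.0284), np.float64(0.0001), np.float64(-0.0308), 0, -24, 0, np.float64(0.0388), np.float64(0.0001), np.float64(-0.0372), 0, -31, 0, np.float64(0.05), np.float64(0.0001), np.float64(-0.0424), 0, -38, 0, np.float64(0.0617), np.float64(0.0001), np.float64(-0.0461), 0, -45, 0, np.float64(0.0617), np.float64(0.0001), np.float64(-0.0461), 0, -45, 0]
```

Call:
{"name": "jog_arm", "arguments": {"increments": [0.0038,0,-0.0059,0,-4,0,0.0102,0,-0.0142,0,-10,0,0.0188,0,-0.0231,0,-17,0,0.0284,0,-0.0308,0,-24,0,0.0388,0,-0.0372,0,-31,0,0.05,0,-0.0424,0,-38,0,0.0617,0,-0.0461,0,-45,0,0.0617,0,-0.0461,0,-45,0]}}

```text
t: 6.5
tcp_pos: [521.5, -33.3, 145.5]
tcp_rot: [[0.994, 0.003, -0.11], [0.11, 0.001, 0.994], [0.003, -1.0, 0.0]]
force: [3.5, 2.8, -0.6]
finger_gap: 0.155
```

```bash
python3 -c "
from h import *
st();arc((600.2,27.4),[5,12,19,26,33,37,37])"
```

```text
t 6.5 tcp [521.5 -33.3 145.5] yaw 96.32 q [-9.600e+00 -5.200e+00  1.155e+02  1.000e-01  6.950e+01 -1.059e+02] F [ 3.5  2.8 -0.6] M [ 0.5  -0.68  0.  ] gap 0.155
[np.float64(0.0048), np.float64(0.0), np.float64(-0.0072), 0, -5, 0, np.float64(0.0126), np.float64(0.0), np.float64(-0.0165), 0, -12, 0, np.float64(0.0214), np.float64(0.0), np.float64(-0.0248), 0, -19, 0, np.float64(0.0312), np.float64(0.0001), np.float64(-0.032), 0, -26, 0, np.float64(0.0418), np.float64(0.0001), np.float64(-0.0379), 0, -33, 0, np.float64(0.0482), np.float64(0.0001), np.float64(-0.0407), 0, -37, 0, np.float64(0.0482), np.float64(0.0001), np.float64(-0.0407), 0, -37, 0]
```

Call:
{"name": "jog_arm", "arguments": {"increments": [0.0048,0,-0.0072,0,-5,0,0.0126,0,-0.0165,0,-12,0,0.0214,0,-0.0248,0,-19,0,0.0312,0,-0.032,0,-26,0,0.0418,0,-0.0379,0,-33,0,0.0482,0,-0.0407,0,-37,0,0.0482,0,-0.0407,0,-37,0]}}

```text
t: 7.2
tcp_pos: [574.6, -67.9, 145.5]
tcp_rot: [[0.729, 0.003, -0.684], [0.684, 0.002, 0.729], [0.004, -1.0, -0.0]]
force: [0.8, 3.0, 0.8]
finger_gap: 0.154
```

Call:
{"name": "jog_arm", "arguments": {"increments": [0,0,0,0,0,0,0,0,0,0,0,0,0,0,0,0,0,0,0,0,0,0,0,0], "jaw": -0.05}}

```text
t: 7.6
tcp_pos: [574.3, -67.9, 145.4]
tcp_rot: [[0.729, 0.003, -0.684], [0.684, 0.002, 0.729], [0.003, -1.0, -0.0]]
force: [-0.3, -0.2, -0.1]
finger_gap: 0.475
```

Call:
{"name": "jog_arm", "arguments": {"increments": [0,-0.02,0,0,0,0,0,-0.06,0,0,0,0,0,-0.1,0,0,0,0,0,-0.13,0,0,0,0,0,-0.13,0,0,0,0]}}

```text
t: 8.1
tcp_pos: [576.3, -68.8, 282.2]
tcp_rot: [[0.73, 0.013, -0.684], [0.684, -0.0, 0.73], [0.01, -1.0, -0.009]]
force: [1.0, -0.3, 0.1]
finger_gap: 0.471
```

```bash
python3 -c "
from h import *
st();inc(500,-215,290,0)"
```

```text
t 8.1 tcp [576.3 -68.8 282.2] yaw 133.13 q [-1.220e+01 -3.700e+00  1.007e+02  1.000e-01  8.220e+01 -1.453e+02] F [ 1.  -0.3  0.1] M [ 0.01 -0.   -0.  ] gap 0.471
INC [-0.1555 -0.0088 -0.0546] [ -0.36 133.13   0.91]
```

```bash
python3 - <<'E'
from h import *
a=cv2.imread('pics/top0.png')
print('yel,yel,purp,red',w('top',[(395,244),(412,239),(427,264),(397,216)],35).round())
E
```

```text
yel,yel,purp,red [[ 543. -347.   35.]
 [ 589. -402.   35.]
 [ 516. -490.   35.]
 [ 657. -313.   35.]]
```

Call:
{"name": "jog_arm", "arguments": {"increments": [-0.1555,-0.009,-0.0546,0,133,0,-0.1555,-0.009,-0.0546,0,133,0,-0.1555,-0.009,-0.0546,0,133,0,-0.1555,-0.009,-0.0546,0,133,0,-0.1555,-0.009,-0.0546,0,133,0,-0.1555,-0.009,-0.0546,0,133,0,-0.1555,-0.009,-0.0546,0,133,0,-0.1555,-0.009,-0.0546,0,133,0,-0.1555,-0.009,-0.0546,0,133,0,-0.1555,-0.009,-0.0546,0,133,0]}}

```text
t: 9.1
tcp_pos: [499.5, -214.8, 288.9]
tcp_rot: [[0.729, 0.009, 0.684], [-0.684, 0.004, 0.729], [0.004, -1.0, 0.009]]
force: [0.2, -0.5, 0.4]
finger_gap: 0.476
```

```bash
python3 -c "
from h import *
st();inc(420,-300,290,0)"
```

```text
t 9.1 tcp [ 499.5 -214.8  288.9] yaw 46.83 q [-29.2  -8.4 104.4   0.5  83.7 -76.1] F [ 0.2 -0.5  0.4] M [ 0.02 -0.03 -0.02] gap 0.476
INC [ 0.0003 -0.0022 -0.1165] [-6.000e-01  4.683e+01 -2.000e-02]
```

Call:
{"name": "jog_arm", "arguments": {"increments": [0.0265,-0.0022,-0.04,0,46.8,0,0.0265,-0.0022,-0.04,0,46.8,0,0.0265,-0.0022,-0.04,0,46.8,0,0.0265,-0.0022,-0.04,0,46.8,0,0.0265,-0.0022,-0.04,0,46.8,0,0.0265,-0.0022,-0.04,0,46.8,0,0.0265,-0.0022,-0.04,0,46.8,0,0.0265,-0.0022,-0.04,0,46.8,0]}}

```text
t: 9.9
tcp_pos: [491.1, -261.9, 290.0]
tcp_rot: [[0.002, 0.008, 1.0], [-1.0, 0.005, 0.002], [-0.005, -1.0, 0.008]]
force: [0.6, -0.6, -0.4]
finger_gap: 0.477
```

```bash
python3 -c "
from h import *
import pickle
st();s=state();pickle.dump({k:s[k] for k in('tcp_pos','tcp_rot')},open('s3.pkl','wb'));save('wrist','w3.png')"
```

```text
t 9.9 tcp [ 491.1 -261.9  290. ] yaw 0.11 q [-33.8  -6.7 102.7   0.5  83.7 -34. ] F [ 0.6 -0.6 -0.4] M [-0.03  0.04 -0.06] gap 0.477
```

View pics/w3.png

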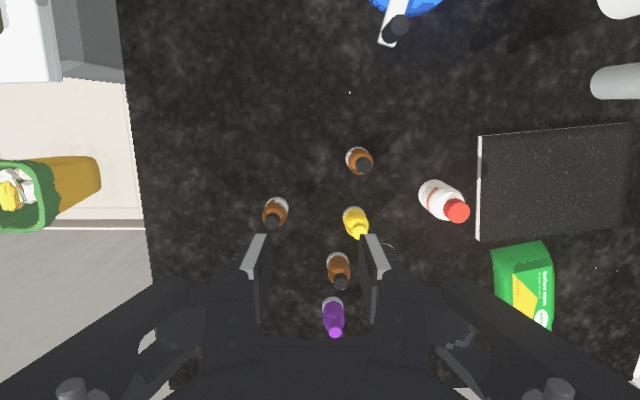

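Wrist view: amber caps at (364,166), (273,220), (340,283); yellow (359,231), purple (335,332), red-cap bottle (458,211), cap and pull knob swung aside at top (398,25).

```bash
python3 - <<'E'
from h import *
import pickle
s=pickle.load(open('s3.pkl','rb'))
print(w('wrist',[(364,166),(273,221),(340,283),(359,231),(335,332)],62,s).round(1))
print('foot',w('wrist',[(353,155),(277,206),(338,257)],5,s).round(1))
E
```

```text
[[ 549.2 -262.4   62. ]
 [ 442.1 -329.5   62. ]
 [ 524.8 -413.3   62. ]
 [ 546.4 -342.5   62. ]
 [ 519.8 -486.9   62. ]]
foot [[ 543.3 -257.6    5. ]
 [ 441.1 -327.9    5. ]
 [ 526.4 -404.4    5. ]]
```

```bash
python3 -c "
from h import *
inc(547.5,-260.5,105,-90);inc(547.5,-260.5,35,-90)"
```

```text
INC [-0.0005  0.1857  0.0548] [-0.17 90.1  -0.6 ]
INC [-2.000e-04  2.557e-01  5.420e-02] [-0.17 90.1  -0.6 ]
```

Call:
{"name": "jog_arm", "arguments": {"increments": [-0.0005,0.02,0.0548,-0.17,90,-0.6,-0.0005,0.04,0.0548,-0.17,90,-0.6,-0.0005,0.06,0.0548,-0.17,90,-0.6,-0.0005,0.08,0.0548,-0.17,90,-0.6,-0.0005,0.1,0.0548,-0.17,90,-0.6,-0.0005,0.12,0.0548,-0.17,90,-0.6,-0.0005,0.14,0.0548,-0.17,90,-0.6,-0.0005,0.16,0.0548,-0.17,90,-0.6,-0.0005,0.185,0.0548,-0.17,90,-0.6,-0.0005,0.185,0.0548,-0.17,90,-0.6], "jaw": 0.3}}

```text
t: 10.95
tcp_pos: [544.9, -259.0, 100.8]
tcp_rot: [[-0.998, -0.007, 0.066], [-0.066, 0.004, -0.998], [0.006, -1.0, -0.004]]
force: [-0.4, -0.1, -0.2]
finger_gap: 0.653
```

```bash
python3 -c "
from h import *
st();inc(547.5,-260.5,34,-90);im=camera('wrist');cv2.imwrite('pics/w4.png',im[:,:,::-1])"
```

```text
t 10.95 tcp [ 544.9 -259.   100.8] yaw -86.21 q [-30.5   8.1 106.6  -0.   65.7  55.7] F [-0.4 -0.1 -0.2] M [-0.03  0.01  0.02] gap 0.653
INC [-0.0029  0.0668  0.002 ] [0.23 3.79 0.37]
```

View pics/w4.png

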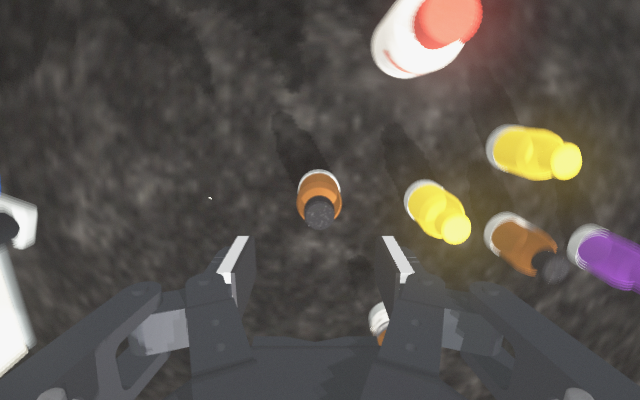

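Wrist view from 100 mm: amber_1's cap is at (319,210), roughly centred between the fingers; the yellow one is at (440,215).

```bash
python3 -c "
from h import *
p=w('wrist',[(319.5,211),(319,190)],[62,25]);print(p);st();x=p.mean(0);inc(x[0],x[1],34,-90)"
```

```text
[[ 551.41955194 -263.18125527   62.        ]
 [ 554.69161357 -263.00120296   25.        ]]
t 11.0 tcp [ 545.9 -259.5  102.6] yaw -86.42 q [-30.5   8.  106.5  -0.   65.8  55.9] F [0.2 0.1 0.6] M [0.03 0.01 0.03] gap 0.647
INC [-0.0072  0.0686  0.0042] [0.15 3.58 0.23]
```

Call:
{"name": "jog_arm", "arguments": {"increments": [-0.0055,0.015,0.0035,0.15,3.6,0.23,-0.0055,0.035,0.0035,0.15,3.6,0.23,-0.0055,0.055,0.0035,0.15,3.6,0.23,-0.0055,0.0685,0.0035,0.15,3.6,0.23,-0.0055,0.0685,0.0035,0.15,3.6,0.23]}}

```text
t: 11.5
tcp_pos: [549.9, -261.7, 32.0]
tcp_rot: [[-1.0, -0.004, 0.001], [-0.001, 0.002, -1.0], [0.004, -1.0, -0.002]]
force: [-0.2, 0.6, -0.0]
finger_gap: 0.651
```

Call:
{"name": "jog_arm", "arguments": {"increments": [0,0,0,0,0,0,0,0,0,0,0,0,0,0,0,0,0,0,0,0,0,0,0,0,0,0,0,0,0,0,0,0,0,0,0,0], "jaw": -1, "grip_force": 20}}

```text
t: 12.1
tcp_pos: [550.5, -262.0, 32.9]
tcp_rot: [[-1.0, -0.002, 0.001], [-0.001, 0.001, -1.0], [0.002, -1.0, -0.001]]
force: [-0.4, 0.0, 2.5]
finger_gap: 0.335
```

Call:
{"name": "jog_arm", "arguments": {"increments": [0,0,0,0,0,0,0,0,0,0,0,0,0,0,0,0,0,0,0,0,0,0,0,0,0,0,0,0,0,0], "jaw": 0.2}}

```text
t: 12.6
tcp_pos: [550.4, -262.0, 32.7]
tcp_rot: [[-1.0, -0.003, 0.001], [-0.001, 0.001, -1.0], [0.003, -1.0, -0.001]]
force: [-0.2, 0.2, 0.1]
finger_gap: 0.6
```

Call:
{"name": "jog_arm", "arguments": {"increments": [0,0,0,0,-8,0,0,0,0,0,-16,0,0,0,0,0,-24,0,0,0,0,0,-32,0,0,0,0,0,-40,0,0,0,0,0,-48,0,0,0,0,0,-56,0,0,0,0,0,-64,0,0,0,0,0,-72,0,0,0,0,0,-80,0]}}

```text
t: 13.6
tcp_pos: [550.3, -261.9, 32.6]
tcp_rot: [[-0.167, -0.003, 0.986], [-0.986, 0.001, -0.167], [-0.001, -1.0, -0.003]]
force: [0.1, -0.2, -0.5]
finger_gap: 0.599
```

```bash
python3 -c "
from h import *
st();inc(550.5,-262.8,34,5)"
```

```text
t 13.6 tcp [ 550.3 -261.9   32.6] yaw -9.59 q [-30.5  13.6 107.7  -0.   58.9 -20.9] F [ 0.1 -0.2 -0.5] M [-0.03  0.03  0.04] gap 0.599
INC [ 0.0008 -0.0014  0.0003] [  0.15 -14.59  -0.08]
```

Call:
{"name": "jog_arm", "arguments": {"increments": [0,-0.001,0,0,-8,0,0,-0.001,0,0,-14.6,0,0,-0.001,0,0,-14.6,0]}}

```text
t: 13.9
tcp_pos: [550.3, -261.9, 33.5]
tcp_rot: [[0.087, -0.003, 0.996], [-0.996, 0.002, 0.087], [-0.002, -1.0, -0.003]]
force: [0.3, -0.7, 0.5]
finger_gap: 0.596
```

Call:
{"name": "jog_arm", "arguments": {"increments": [0,0,0,0,0,0,0,0,0,0,0,0,0,0,0,0,0,0,0,0,0,0,0,0,0,0,0,0,0,0,0,0,0,0,0,0,0,0,0,0,0,0], "jaw": -1, "grip_force": 40}}

```text
t: 14.6
tcp_pos: [550.3, -262.0, 33.6]
tcp_rot: [[0.087, -0.003, 0.996], [-0.996, 0.001, 0.087], [-0.002, -1.0, -0.003]]
force: [-1.6, 0.2, 1.5]
finger_gap: 0.338
```

Call:
{"name": "jog_arm", "arguments": {"increments": [0,-0.015,0,0,0,0,0,-0.04,0,0,0,0,0,-0.08,0,0,0,0,0,-0.12,0,0,0,0,0,-0.16,0,0,0,0,0,-0.205,0,0,0,0,0,-0.205,0,0,0,0]}}

```text
t: 15.3
tcp_pos: [554.3, -264.1, 248.8]
tcp_rot: [[0.087, 0.011, 0.996], [-0.996, -0.006, 0.087], [0.007, -1.0, 0.01]]
force: [0.8, -0.2, -0.3]
finger_gap: 0.334
```

```bash
python3 -c "
from h import *
st();inc(500.4,41.3,240,5)"
```

```text
t 15.3 tcp [ 554.3 -264.1  248.8] yaw 5.0 q [-30.5   1.6  98.7   0.   79.  -35.5] F [ 0.8 -0.2 -0.3] M [ 0.04 -0.02 -0.04] gap 0.334
INC [-0.309   0.0063 -0.0272] [-0.59 -0.    0.42]
```

Call:
{"name": "jog_arm", "arguments": {"increments": [-0.04,0.006,-0.004,-0.6,0,0.4,-0.08,0.006,-0.008,-0.6,0,0.4,-0.12,0.006,-0.012,-0.6,0,0.4,-0.16,0.006,-0.016,-0.6,0,0.4,-0.2,0.006,-0.02,-0.6,0,0.4,-0.24,0.006,-0.024,-0.6,0,0.4,-0.28,0.006,-0.026,-0.6,0,0.4,-0.309,0.006,-0.0272,-0.6,0,0.4,-0.309,0.006,-0.0272,-0.6,0,0.4,-0.309,0.006,-0.0272,-0.6,0,0.4]}}

```text
t: 16.3
tcp_pos: [500.1, 41.7, 240.3]
tcp_rot: [[0.089, -0.0, 0.996], [-0.996, -0.001, 0.089], [0.001, -1.0, -0.0]]
force: [0.6, 0.5, -1.9]
finger_gap: 0.334
```

```bash
python3 -c "
from h import *
st();inc(500.4,41.3,148,5);save('wrist','w5.png')"
```

```text
t 16.3 tcp [500.1  41.7 240.3] yaw 5.08 q [ -1.3 -12.4 112.5  -0.   79.9  -6.4] F [ 0.6  0.5 -1.9] M [-0.02  0.01  0.01] gap 0.334
INC [0.0004 0.0923 0.0003] [0.01 0.08 0.04]
```

View pics/w5.png

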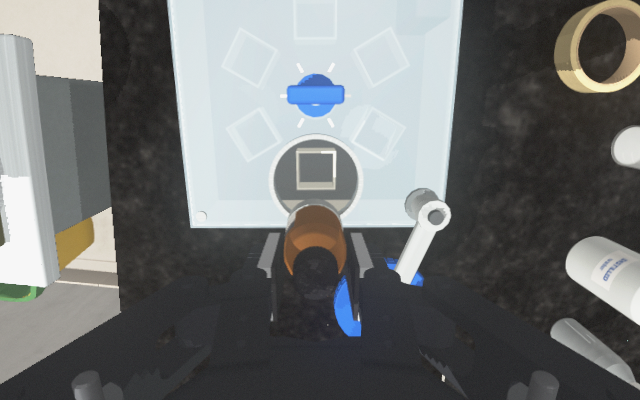

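The wrist view shows the port neck circle (centre ≈(316,180)), the empty well squarely beneath at ≈(317,170), the bottle held straight, and the arm/cap aside at right.

```bash
python3 -c "
from h import *
print('port top,l,r',w('wrist',[(316,134.5),(270.5,180),(362,180)],100).round(1))
print('well',w('wrist',[(297.5,150),(336,150),(337,190),(296,190)],46).round(1),w('wrist',[(297.5,150),(336,150),(337,190),(296,190)],46).mean(0))
print('idx',w('wrist',[(288,94),(344,94)],126))
print('lid',w('wrist',[(191,227),(450,227)],92))
"
```

```text
port top,l,r [[497.   82.3 100. ]
 [460.1  38.8 100. ]
 [541.4  46.  100. ]]
well [[479.9  60.4  46. ]
 [519.6  63.9  46. ]
 [525.1  21.4  46. ]
 [481.4  17.6  46. ]] [501.48430333  40.82950876  46.        ]
idx [[472.87902892 112.87379279 126.        ]
 [515.2125504  116.58240117 126.        ]]
lid [[385.3874856  -15.7200961   92.        ]
 [632.85641694   5.9318487   92.        ]]
```

Call:
{"name": "jog_arm", "arguments": {"increments": [0.0007,0.03,0.0009,0,0,0,0.0007,0.06,0.0009,0,0,0,0.0007,0.085,0.0009,0,0,0,0.0007,0.1,0.0009,0,0,0,0.0007,0.115,0.0009,0,0,0,0.0007,0.13,0.0009,0,0,0,0.0007,0.145,0.0009,0,0,0,0.0007,0.155,0.0009,0,0,0,0.0007,0.165,0.0009,0,0,0,0.0007,0.17,0.0009,0,0,0]}}

```text
t: 17.35
tcp_pos: [500.9, 40.4, 69.2]
tcp_rot: [[0.087, -0.001, 0.996], [-0.996, -0.001, 0.087], [0.001, -1.0, -0.001]]
force: [-0.2, 0.3, -1.0]
finger_gap: 0.335
```

```bash
python3 -c "
from h import *
st();inc(501,41,53,5)"
```

```text
t 17.35 tcp [500.9  40.4  69.2] yaw 5.01 q [-1.500e+00 -2.300e+00  1.209e+02 -1.000e-01  6.150e+01 -6.500e+00] F [-0.2  0.3 -1. ] M [ 0.02 -0.    0.  ] gap 0.335
INC [-0.0006  0.0162  0.0002] [0.07 0.01 0.04]
```

Call:
{"name": "jog_arm", "arguments": {"increments": [-0.0004,0.004,0,0,0,0,-0.0004,0.008,0,0,0,0,-0.0004,0.012,0,0,0,0,-0.0004,0.015,0,0,0,0,-0.0004,0.0165,0,0,0,0,-0.0004,0.0165,0,0,0,0,-0.0004,0.0165,0,0,0,0]}}

```text
t: 18.05
tcp_pos: [501.8, 40.8, 56.2]
tcp_rot: [[0.088, -0.0, 0.996], [-0.996, -0.001, 0.088], [0.001, -1.0, -0.0]]
force: [-12.9, -0.3, 19.1]
finger_gap: 0.328
```

```bash
python3 -c "
from h import *
st()"
```

```text
t 18.05 tcp [501.8  40.8  56.2] yaw 5.03 q [-1.400e+00 -1.100e+00  1.212e+02 -1.000e-01  5.990e+01 -6.400e+00] F [-12.9  -0.3  19.1] M [0.07 0.93 0.02] gap 0.328
```

Contact at foot height ≈22 mm, a few mm above the expected floor, with 13 N sideways; I look before letting go.

```bash
python3 -c "
from h import *
a=camera('wrist')[:,:,::-1];b=camera('scene')[:,:,::-1]
a=cv2.resize(a[100:400,180:460],(560,600));b=cv2.resize(b[160:260,220:330],None,fx=3,fy=3,interpolation=cv2.INTER_CUBIC)
b=cv2.copyMakeBorder(b[:, :240],0,300,0,0,cv2.BORDER_CONSTANT)
cv2.imwrite('pics/w6.png',np.hstack([a,b]))"
```

```text
(no output)
```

View pics/w6.png

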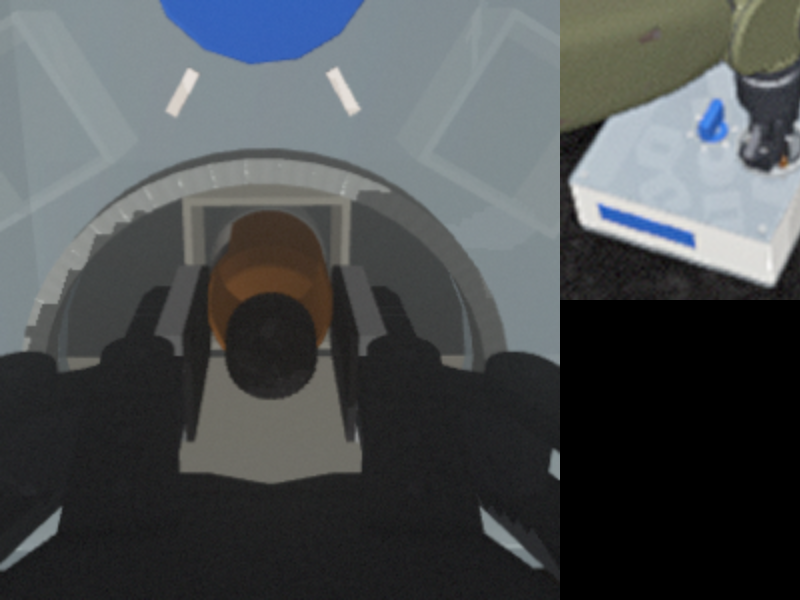

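The wrist crop shows the finger knuckles resting on the port's steel neck at left (30,350) and right (500,350), the bottle upright inside the well. So I back off a few mm, then open just enough to release; next bottles get gripped ~7 mm higher.

Call:
{"name": "jog_arm", "arguments": {"increments": [0,-0.003,0,0,0,0,0,-0.004,0,0,0,0,0,-0.004,0,0,0,0]}}

```text
t: 18.45
tcp_pos: [502.0, 40.8, 60.3]
tcp_rot: [[0.088, 0.001, 0.996], [-0.996, -0.001, 0.088], [0.001, -1.0, 0.001]]
force: [-0.0, -0.7, -0.6]
finger_gap: 0.331
```

Call:
{"name": "jog_arm", "arguments": {"increments": [0,0,0,0,0,0,0,0,0,0,0,0,0,0,0,0,0,0,0,0,0,0,0,0], "jaw": -0.22}}

```text
t: 18.85
tcp_pos: [502.0, 40.8, 60.2]
tcp_rot: [[0.088, 0.0, 0.996], [-0.996, -0.001, 0.088], [0.001, -1.0, 0.0]]
force: [0.3, -0.8, -0.4]
finger_gap: 0.394
```

```bash
python3 -c "
from h import *
st()"
```

```text
t 18.85 tcp [502.   40.8  60.2] yaw 5.03 q [-1.400e+00 -1.400e+00  1.211e+02 -1.000e-01  6.040e+01 -6.400e+00] F [ 0.3 -0.8 -0.4] M [-0.04  0.05 -0.05] gap 0.394
```

Call:
{"name": "jog_arm", "arguments": {"increments": [0,-0.03,0,0,0,0,0,-0.07,0,0,0,0,0,-0.11,0,0,0,0,0,-0.13,0,0,8,0,-0.03,-0.13,-0.0005,0,16,0,-0.06,-0.13,-0.001,0,24,0,-0.0743,-0.13,-0.0015,0,32,0,-0.0743,-0.13,-0.0015,0,40,0,-0.0743,-0.13,-0.0015,0,48,0,-0.0743,-0.13,-0.0015,0,56,0]}}

```text
t: 19.85
tcp_pos: [493.8, 115.1, 190.0]
tcp_rot: [[-0.78, 0.0, 0.626], [-0.626, -0.001, -0.78], [0.0, -1.0, 0.001]]
force: [0.2, -0.9, -1.0]
finger_gap: 0.39
```

```bash
python3 -c "
from h import *
st();inc(494,114.7,101,-85);save('wrist','w7.png')"
```

```text
t 19.85 tcp [493.8 115.1 190. ] yaw -51.27 q [ 7.10e+00 -9.60e+00  1.15e+02 -1.00e-01  7.46e+01  5.84e+01] F [ 0.2 -0.9 -1. ] M [ 0.02  0.   -0.01] gap 0.39
INC [0.0001 0.089  0.0003] [-0.06 33.73  0.  ]
```

View pics/w7.png

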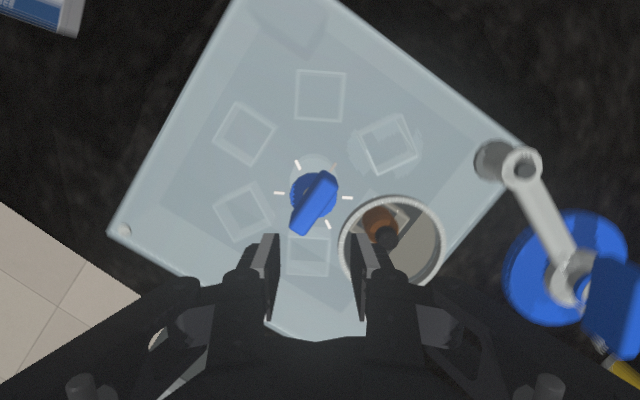

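The bottle stands upright in the well under the port at (380,228); the index bar is at (314,203).

Call:
{"name": "jog_arm", "arguments": {"increments": [0,0,0.0003,0,8.5,0,0,0.01,0.0003,0,17,0,0,0.03,0.0003,0,25.5,0,0,0.05,0.0003,0,33.7,0,0,0.07,0.0003,0,33.7,0,0,0.084,0.0003,0,33.7,0,0,0.089,0.0003,0,33.7,0,0,0.089,0.0003,0,33.7,0], "jaw": -0.36}}

```text
t: 20.7
tcp_pos: [493.7, 114.6, 100.3]
tcp_rot: [[-0.996, -0.001, 0.085], [-0.085, -0.001, -0.996], [0.001, -1.0, 0.001]]
force: [-0.6, 0.4, -0.4]
finger_gap: 0.319
```

Call:
{"name": "jog_arm", "arguments": {"increments": [0,0,0,0,0,0,0,0,0,0,0,0,0,0,0,0,0,0,0,0,0,0,0,0,0,0,0,0,0,0], "jaw": -1}}

```text
t: 21.2
tcp_pos: [494.3, 116.8, 101.5]
tcp_rot: [[-0.996, 0.001, 0.085], [-0.085, 0.004, -0.996], [-0.001, -1.0, -0.004]]
force: [0.1, 8.7, -1.8]
finger_gap: 0.156
```

```bash
python3 -c "
from h import *
st()"
```

```text
t 21.2 tcp [494.3 116.8 101.5] yaw -85.12 q [  7.1  -4.2 119.2   0.2  64.9  92.2] F [ 0.1  8.7 -1.8] M [ 1.19  0.   -0.03] gap 0.156
```

Call:
{"name": "jog_arm", "arguments": {"increments": [0,0,0,0,-6,0,0,0,0,0,-12,0,0,0,0,0,-18,0,0,0,0,0,-24,0,0,0,0,0,-30,0,0,0,0,0,-36,0,0,0,0,0,-42,0,0,0,0,0,-48,0,0,0,0,0,-54,0,0,0,0,0,-60,0]}}

```text
t: 22.2
tcp_pos: [494.0, 117.3, 101.5]
tcp_rot: [[-0.42, 0.001, 0.907], [-0.907, 0.005, -0.42], [-0.004, -1.0, -0.001]]
force: [0.3, 2.6, -4.3]
finger_gap: 0.157
```

Call:
{"name": "jog_arm", "arguments": {"increments": [0,0,0,0,0,0,0,0,0,0,0,0,0,0,0,0,0,0,0,0,0,0,0,0], "jaw": -0.36}}

```text
t: 22.6
tcp_pos: [494.4, 117.3, 102.1]
tcp_rot: [[-0.421, 0.002, 0.907], [-0.907, 0.005, -0.421], [-0.005, -1.0, -0.0]]
force: [-0.1, 0.5, -0.8]
finger_gap: 0.317
```

Call:
{"name": "jog_arm", "arguments": {"increments": [0,-0.02,0,0,0,0,0,-0.05,0,0,0,0,0,-0.09,0,0,0,0,0,-0.13,0,0,0,0,0,-0.17,0,0,0,0,0,-0.18,0,0,0,0]}}

```text
t: 23.2
tcp_pos: [496.4, 116.6, 288.6]
tcp_rot: [[-0.421, 0.012, 0.907], [-0.907, 0.006, -0.421], [-0.01, -1.0, 0.008]]
force: [0.1, -0.4, 0.4]
finger_gap: 0.316
```

```bash
python3 -c "
from h import *
st();inc(390,-240,290,0);save('wrist','w8.png')"
```

```text
t 23.2 tcp [496.4 116.6 288.6] yaw -24.93 q [  7.1 -13.1 108.5   0.2  83.9  32. ] F [ 0.1 -0.4  0.4] M [-0.05  0.01  0.01] gap 0.316
INC [ 0.3682 -0.0047  0.0539] [ -0.59 -24.93  -0.47]
```

```bash
python3 -c "
from h import *
inc(441.5,-328.5,250,-90)"
```

```text
INC [0.4271 0.0348 0.1377] [-6.000e-02  6.508e+01 -7.400e-01]
```

Call:
{"name": "jog_arm", "arguments": {"increments": [0.427,0.035,0.1377,-0.06,65,-0.74,0.427,0.035,0.1377,-0.06,65,-0.74,0.427,0.035,0.1377,-0.06,65,-0.74,0.427,0.035,0.1377,-0.06,65,-0.74,0.427,0.035,0.1377,-0.06,65,-0.74,0.427,0.035,0.1377,-0.06,65,-0.74,0.427,0.035,0.1377,-0.06,65,-0.74,0.427,0.035,0.1377,-0.06,65,-0.74,0.427,0.035,0.1377,-0.06,65,-0.74,0.427,0.035,0.1377,-0.06,65,-0.74], "jaw": 0.3}}

```text
t: 24.25
tcp_pos: [439.3, -332.5, 246.6]
tcp_rot: [[-1.0, -0.004, -0.005], [0.005, 0.002, -1.0], [0.004, -1.0, -0.002]]
force: [1.1, 0.5, -0.1]
finger_gap: 0.654
```

Call:
{"name": "jog_arm", "arguments": {"increments": [0,0.03,0,0,0,0,0,0.06,0,0,0,0,0,0.09,0,0,0,0,0,0.115,0,0,0,0,0,0.13,0,0,0,0,0,0.13,0,0,0,0,0,0.13,0,0,0,0]}}

```text
t: 24.95
tcp_pos: [439.0, -332.1, 116.8]
tcp_rot: [[-1.0, -0.004, -0.005], [0.005, 0.002, -1.0], [0.004, -1.0, -0.002]]
force: [0.2, -0.5, -0.2]
finger_gap: 0.646
```

```bash
python3 -c "
from h import *
import pickle
st();s=state();pickle.dump({k:s[k] for k in('tcp_pos','tcp_rot')},open('s9.pkl','wb'));save('wrist','w9.png')"
```

```text
t 24.95 tcp [ 439.  -332.1  116.8] yaw -90.28 q [-4.27e+01  5.00e-01  1.13e+02 -1.00e-01  6.67e+01  4.77e+01] F [ 0.2 -0.5 -0.2] M [ 0.   -0.    0.08] gap 0.646
```

View pics/w9.png

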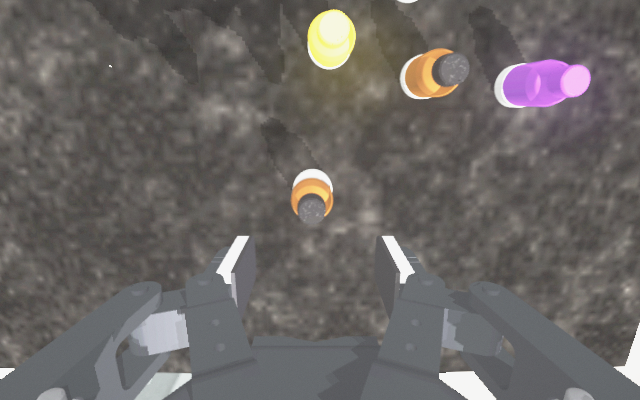

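The next amber bottle is at (312,209) between the fingers, the last one at (453,68) between the yellow (331,35) and purple (545,83).

```bash
python3 -c "
from h import *
import pickle
s=pickle.load(open('s9.pkl','rb'))
p=w('wrist',[(312,209.5),(453.5,68.5),(335,28)],62,s);print(p);st();inc(*p[0][:2],41,-90)"
```

```text
[[ 440.77753759 -331.59450714   62.        ]
 [ 525.64894835 -413.71596952   62.        ]
 [ 546.97583974 -345.1701383    62.        ]]
t 25.0 tcp [ 439.5 -332.7  117.8] yaw -90.28 q [-4.27e+01  4.00e-01  1.13e+02 -1.00e-01  6.67e+01  4.77e+01] F [-0.5 -0.   0.6] M [ 0.   -0.03 -0.  ] gap 0.654
INC [-0.0014  0.0768 -0.001 ] [ 0.02 -0.28  0.14]
```

Call:
{"name": "jog_arm", "arguments": {"increments": [-0.0014,0.02,-0.001,0,-0.3,0,-0.0014,0.04,-0.001,0,-0.3,0,-0.0014,0.06,-0.001,0,-0.3,0,-0.0014,0.073,-0.001,0,-0.3,0,-0.0014,0.077,-0.001,0,-0.3,0,-0.0014,0.077,-0.001,0,-0.3,0]}}

```text
t: 25.6
tcp_pos: [441.0, -331.9, 41.2]
tcp_rot: [[-1.0, -0.002, 0.0], [-0.0, -0.0, -1.0], [0.002, -1.0, 0.0]]
force: [0.4, 0.1, -0.3]
finger_gap: 0.653
```

Call:
{"name": "jog_arm", "arguments": {"increments": [0,0,0,0,0,0,0,0,0,0,0,0,0,0,0,0,0,0,0,0,0,0,0,0,0,0,0,0,0,0,0,0,0,0,0,0], "jaw": -1, "grip_force": 20}}

```text
t: 26.2
tcp_pos: [441.9, -332.5, 42.6]
tcp_rot: [[-1.0, -0.0, 0.0], [-0.0, -0.001, -1.0], [0.0, -1.0, 0.001]]
force: [-0.2, 2.2, 6.6]
finger_gap: 0.339
```

Call:
{"name": "jog_arm", "arguments": {"increments": [0,0,0,0,0,0,0,0,0,0,0,0,0,0,0,0,0,0,0,0,0,0,0,0], "jaw": 0.2}}

```text
t: 26.6
tcp_pos: [441.6, -332.3, 42.2]
tcp_rot: [[-1.0, -0.001, 0.0], [-0.0, -0.001, -1.0], [0.001, -1.0, 0.001]]
force: [-0.5, -0.2, -0.2]
finger_gap: 0.599
```

Call:
{"name": "jog_arm", "arguments": {"increments": [0,0,0,0,-8,0,0,0,0,0,-16,0,0,0,0,0,-24,0,0,0,0,0,-32,0,0,0,0,0,-40,0,0,0,0,0,-48,0,0,0,0,0,-56,0,0,0,0,0,-64,0,0,0,0,0,-72,0,0,0,0,0,-80,0]}}

```text
t: 27.6
tcp_pos: [441.4, -332.1, 41.9]
tcp_rot: [[-0.168, -0.001, 0.986], [-0.986, -0.001, -0.168], [0.001, -1.0, -0.001]]
force: [-0.1, 0.1, 0.1]
finger_gap: 0.603
```

Call:
{"name": "jog_arm", "arguments": {"increments": [0,-0.0005,0,0,-8,0,0,-0.0005,0,0,-14.5,0,0,-0.0005,0,0,-14.5,0]}}

```text
t: 27.9
tcp_pos: [441.2, -332.1, 42.1]
tcp_rot: [[0.084, -0.002, 0.996], [-0.996, -0.0, 0.084], [0.0, -1.0, -0.002]]
force: [-0.1, -0.5, -0.9]
finger_gap: 0.599
```

Call:
{"name": "jog_arm", "arguments": {"increments": [0,0,0,0,0,0,0,0,0,0,0,0,0,0,0,0,0,0,0,0,0,0,0,0,0,0,0,0,0,0,0,0,0,0,0,0], "jaw": -1, "grip_force": 40}}

```text
t: 28.5
tcp_pos: [441.3, -332.1, 42.1]
tcp_rot: [[0.084, -0.002, 0.996], [-0.996, -0.0, 0.084], [0.0, -1.0, -0.002]]
force: [0.1, -0.0, 0.8]
finger_gap: 0.33
```

Call:
{"name": "jog_arm", "arguments": {"increments": [0,-0.015,0,0,0,0,0,-0.04,0,0,0,0,0,-0.08,0,0,0,0,0,-0.12,0,0,0,0,0,-0.16,0,0,0,0,0,-0.195,0,0,0,0,0,-0.2,0,0,0,0,0,-0.2,0,0,0,0]}}

```text
t: 29.3
tcp_pos: [442.1, -332.4, 244.3]
tcp_rot: [[0.084, 0.001, 0.996], [-0.996, -0.003, 0.084], [0.003, -1.0, 0.001]]
force: [0.6, -0.7, -1.0]
finger_gap: 0.326
```

```bash
python3 -c "
from h import *
st();inc(501,41.2,240,5)"
```

```text
t 29.3 tcp [ 442.1 -332.4  244.3] yaw 4.81 q [-4.250e+01 -5.700e+00  1.063e+02 -1.000e-01  7.930e+01 -4.730e+01] F [ 0.6 -0.7 -1. ] M [ 0.   -0.06 -0.06] gap 0.326
INC [-0.3674  0.0033  0.09  ] [-0.05 -0.19  0.17]
```

Call:
{"name": "jog_arm", "arguments": {"increments": [-0.045,0.003,0.011,0,0,0,-0.09,0.003,0.022,0,0,0,-0.135,0.003,0.033,0,0,0,-0.18,0.003,0.044,0,0,0,-0.225,0.003,0.055,0,0,0,-0.27,0.003,0.066,0,0,0,-0.315,0.003,0.077,0,0,0,-0.35,0.003,0.086,0,0,0,-0.3674,0.003,0.09,0,-0.2,0.2,-0.3674,0.003,0.09,0,-0.2,0.2]}}

```text
t: 30.3
tcp_pos: [499.6, 43.3, 237.5]
tcp_rot: [[0.091, -0.004, 0.996], [-0.996, 0.001, 0.091], [-0.002, -1.0, -0.004]]
force: [0.6, -0.0, 0.1]
finger_gap: 0.331
```

```bash
python3 -c "
from h import *
st();inc(501,41.2,240,5);save('wrist','w10.png')
print('well',px('wrist',[(501,41.2,100),(501,41.2,46)]))"
```

```text
t 30.3 tcp [499.6  43.3 237.5] yaw 5.23 q [-1.200e+00 -1.220e+01  1.126e+02  1.000e-01  7.980e+01 -6.500e+00] F [ 0.6 -0.   0.1] M [ 0.02 -0.03 -0.03] gap 0.331
INC [ 0.0023 -0.0025  0.0012] [ 0.22  0.23 -0.09]
well [[317.55061076 183.30879845]
 [317.32914137 171.61297094]]
```

View pics/w10.png

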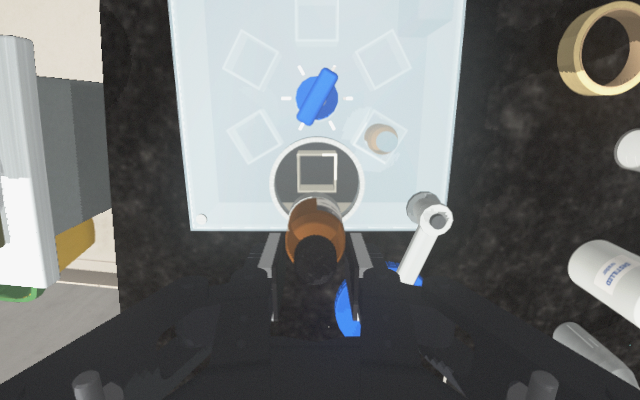

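An empty well is centred under the port at (317,172); bottle 1 stands in the next well at (380,140). Lowering.

Call:
{"name": "jog_arm", "arguments": {"increments": [0.0023,0.03,0.0012,0.2,0.2,0,0.0023,0.06,0.0012,0.2,0.2,0,0.0023,0.085,0.0012,0.2,0.2,0,0.0023,0.1,0.0012,0.2,0.2,0,0.0023,0.115,0.0012,0.2,0.2,0,0.0023,0.13,0.0012,0.2,0.2,0,0.0023,0.143,0.0012,0.2,0.2,0,0.0023,0.155,0.0012,0.2,0.2,0,0.0023,0.16,0.0012,0.2,0.2,0,0.0023,0.16,0.0012,0.2,0.2,0]}}

```text
t: 31.35
tcp_pos: [500.0, 40.0, 76.9]
tcp_rot: [[0.086, -0.002, 0.996], [-0.996, 0.001, 0.086], [-0.001, -1.0, -0.002]]
force: [0.2, -0.8, -0.7]
finger_gap: 0.331
```

```bash
python3 -c "
from h import *
st();inc(501,41,61.5,5)"
```

```text
t 31.35 tcp [500.   40.   76.9] yaw 4.95 q [ -1.6  -3.  120.7   0.   62.4  -6.6] F [ 0.2 -0.8 -0.7] M [-0.    0.04  0.04] gap 0.331
INC [-0.0009  0.0154  0.0011] [ 0.09 -0.05 -0.05]
```

Call:
{"name": "jog_arm", "arguments": {"increments": [-0.0009,0.004,0.0011,0,0,0,-0.0009,0.008,0.0011,0,0,0,-0.0009,0.012,0.0011,0,0,0,-0.0009,0.015,0.0011,0,0,0,-0.0009,0.0155,0.0011,0,0,0,-0.0009,0.0155,0.0011,0,0,0]}}

```text
t: 31.95
tcp_pos: [501.0, 41.0, 61.3]
tcp_rot: [[0.086, -0.002, 0.996], [-0.996, 0.001, 0.086], [-0.001, -1.0, -0.002]]
force: [0.6, -0.3, -1.2]
finger_gap: 0.328
```

```bash
python3 -c "
from h import *
st()"
```

```text
t 31.95 tcp [501.   41.   61.3] yaw 4.95 q [ -1.5  -1.6 121.1   0.   60.6  -6.4] F [ 0.6 -0.3 -1.2] M [ 0.02 -0.02  0.05] gap 0.328
```

Call:
{"name": "jog_arm", "arguments": {"increments": [0,0,0,0,0,0,0,0,0,0,0,0,0,0,0,0,0,0,0,0,0,0,0,0], "jaw": -0.22}}

```text
t: 32.35
tcp_pos: [501.1, 41.0, 61.6]
tcp_rot: [[0.086, -0.001, 0.996], [-0.996, 0.001, 0.086], [-0.001, -1.0, -0.001]]
force: [0.2, -0.2, 0.8]
finger_gap: 0.393
```

Call:
{"name": "jog_arm", "arguments": {"increments": [0,-0.03,0,0,0,0,0,-0.07,0,0,0,0,0,-0.1,0,0,0,0,-0.02,-0.12,0,0,8,0,-0.05,-0.12,0,0,16,0,-0.0758,-0.12,-0.0003,0,24,0,-0.0758,-0.12,-0.0003,0,30,0,-0.0758,-0.12,-0.0003,0,30,0]}}

```text
t: 33.15
tcp_pos: [494.4, 117.0, 181.8]
tcp_rot: [[-0.422, -0.001, 0.907], [-0.907, 0.001, -0.422], [-0.0, -1.0, -0.001]]
force: [-0.7, -0.2, 0.5]
finger_gap: 0.389
```

```bash
python3 -c "
from h import *
st();inc(494.2,116.3,101,-25)"
```

```text
t 33.15 tcp [494.4 117.  181.8] yaw -24.95 q [  7.2  -9.  115.3   0.   73.8  32.2] F [-0.7 -0.2  0.5] M [-0.   -0.01  0.04] gap 0.389
INC [0.0007 0.0808 0.0003] [ 0.07  0.05 -0.  ]
```

Call:
{"name": "jog_arm", "arguments": {"increments": [0.0007,0.02,0,0,0,0,0.0007,0.04,0,0,0,0,0.0007,0.06,0,0,0,0,0.0007,0.075,0,0,0,0,0.0007,0.0808,0,0,0,0,0.0007,0.0808,0,0,0,0], "jaw": -0.36}}

```text
t: 33.75
tcp_pos: [493.5, 116.1, 100.1]
tcp_rot: [[-0.422, -0.003, 0.907], [-0.907, 0.0, -0.422], [0.001, -1.0, -0.003]]
force: [0.2, -0.2, 0.4]
finger_gap: 0.321
```

Call:
{"name": "jog_arm", "arguments": {"increments": [0,0,0,0,0,0,0,0,0,0,0,0,0,0,0,0,0,0,0,0,0,0,0,0,0,0,0,0,0,0], "jaw": -1}}

```text
t: 34.25
tcp_pos: [493.6, 116.4, 101.2]
tcp_rot: [[-0.421, -0.003, 0.907], [-0.907, 0.001, -0.421], [0.0, -1.0, -0.003]]
force: [-5.6, 1.5, 5.0]
finger_gap: 0.158
```

Call:
{"name": "jog_arm", "arguments": {"increments": [0,0,0,0,-6,0,0,0,0,0,-12,0,0,0,0,0,-18,0,0,0,0,0,-24,0,0,0,0,0,-30,0,0,0,0,0,-36,0,0,0,0,0,-42,0,0,0,0,0,-48,0,0,0,0,0,-54,0,0,0,0,0,-60,0]}}

```text
t: 35.25
tcp_pos: [493.9, 116.5, 101.2]
tcp_rot: [[0.578, -0.001, 0.816], [-0.816, 0.001, 0.578], [-0.001, -1.0, -0.001]]
force: [0.3, 1.1, -1.9]
finger_gap: 0.154
```

Call:
{"name": "jog_arm", "arguments": {"increments": [0,0,0,0,0,0,0,0,0,0,0,0,0,0,0,0,0,0,0,0,0,0,0,0], "jaw": -0.36}}

```text
t: 35.65
tcp_pos: [494.2, 116.4, 101.5]
tcp_rot: [[0.578, -0.0, 0.816], [-0.816, 0.001, 0.578], [-0.001, -1.0, 0.0]]
force: [-0.0, -0.2, 0.1]
finger_gap: 0.318
```

Call:
{"name": "jog_arm", "arguments": {"increments": [0,-0.02,0,0,0,0,0,-0.05,0,0,0,0,0,-0.09,0,0,0,0,0,-0.13,0,0,0,0,0,-0.17,0,0,0,0,0,-0.18,0,0,0,0,0,-0.18,0,0,0,0]}}

```text
t: 36.35
tcp_pos: [495.5, 116.4, 284.1]
tcp_rot: [[0.577, 0.004, 0.816], [-0.816, 0.001, 0.577], [0.001, -1.0, 0.005]]
force: [0.4, -0.5, -0.6]
finger_gap: 0.322
```

```bash
python3 -c "
from h import *
st();inc(525,-413,250,-90)"
```

```text
t 36.35 tcp [495.5 116.4 284.1] yaw 35.27 q [ 7.100e+00 -1.290e+01  1.087e+02  1.000e-01  8.390e+01 -2.810e+01] F [ 0.4 -0.5 -0.6] M [-0.02  0.05 -0.04] gap 0.322
INC [ 0.4493  0.0334 -0.2817] [ -0.23 125.27  -0.24]
```

Call:
{"name": "jog_arm", "arguments": {"increments": [0.4493,0.033,-0.2817,0,125,0,0.4493,0.033,-0.2817,0,125,0,0.4493,0.033,-0.2817,0,125,0,0.4493,0.033,-0.2817,0,125,0,0.4493,0.033,-0.2817,0,125,0,0.4493,0.033,-0.2817,0,125,0,0.4493,0.033,-0.2817,0,125,0,0.4493,0.033,-0.2817,0,125,0,0.4493,0.033,-0.2817,0,125,0,0.4493,0.033,-0.2817,0,125,0], "jaw": 0.15}}

```text
t: 37.35
tcp_pos: [522.0, -383.4, 248.7]
tcp_rot: [[-0.778, -0.0, 0.629], [-0.629, 0.006, -0.778], [-0.003, -1.0, -0.005]]
force: [0.5, 0.5, 0.9]
finger_gap: 0.574
```

```bash
python3 -c "
from h import *
st();inc(525,-413,130,-90)"
```

```text
t 37.35 tcp [ 522.  -383.4  248.7] yaw -51.05 q [-41.1   6.4  93.7   0.2  80.2   9.9] F [0.5 0.5 0.9] M [ 0.02 -0.03  0.03] gap 0.574
INC [0.0167 0.1185 0.0255] [ 0.32 38.95 -0.09]
```

Call:
{"name": "jog_arm", "arguments": {"increments": [0.0167,0.02,0.0255,0.3,8,0,0.0167,0.045,0.0255,0.3,16,0,0.0167,0.07,0.0255,0.3,24,0,0.0167,0.095,0.0255,0.3,32,0,0.0167,0.113,0.0255,0.3,39,0,0.0167,0.1185,0.0255,0.3,39,0,0.0167,0.1185,0.0255,0.3,39,0]}}

```text
t: 38.05
tcp_pos: [523.7, -411.8, 126.8]
tcp_rot: [[-1.0, -0.002, 0.002], [-0.002, 0.004, -1.0], [0.002, -1.0, -0.004]]
force: [-0.4, -0.3, -0.5]
finger_gap: 0.578
```

```bash
python3 -c "
from h import *
import pickle
st();s=state();pickle.dump({k:s[k] for k in('tcp_pos','tcp_rot')},open('s11.pkl','wb'));save('wrist','w11.png')"
```

```text
t 38.05 tcp [ 523.7 -411.8  126.8] yaw -89.91 q [-42.8  13.9  97.2   0.1  69.2  47. ] F [-0.4 -0.3 -0.5] M [ 0.06 -0.05 -0.02] gap 0.578
```

View pics/w11.png

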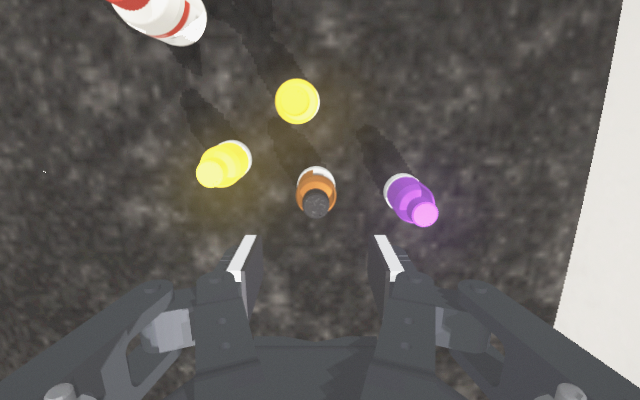

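The last amber is at (316,204), yellows at (297,102) and (213,170), purple at (424,214); all clear of the finger paths.

```bash
python3 -c "
from h import *
import pickle
s=pickle.load(open('s11.pkl','rb'))
p=w('wrist',[(316,205),(297,101),(210,173),(425,214)],62,s);print(p);st();inc(*p[0][:2],42,-90)"
```

```text
[[ 525.42390486 -413.64804999   62.        ]
 [ 592.37803395 -401.78156127   62.        ]
 [ 547.07909341 -344.25286881   62.        ]
 [ 519.25858917 -487.25731128   62.        ]]
t 38.1 tcp [ 524.5 -412.5  128.7] yaw -89.93 q [-42.8  13.8  97.1   0.1  69.2  47.1] F [0.9 1.  0.2] M [-0.03  0.03  0.05] gap 0.578
INC [-0.001   0.0867  0.0013] [0.13 0.07 0.01]
```

Call:
{"name": "jog_arm", "arguments": {"increments": [-0.001,0.02,0.0013,0,0,0,-0.001,0.04,0.0013,0,0,0,-0.001,0.06,0.0013,0,0,0,-0.001,0.08,0.0013,0,0,0,-0.001,0.0865,0.0013,0,0,0,-0.001,0.0865,0.0013,0,0,0]}}

```text
t: 38.7
tcp_pos: [525.4, -413.5, 42.0]
tcp_rot: [[-1.0, -0.001, 0.002], [-0.002, 0.003, -1.0], [0.001, -1.0, -0.003]]
force: [1.1, -0.4, 0.1]
finger_gap: 0.574
```

Call:
{"name": "jog_arm", "arguments": {"increments": [0,0,0,0,0,0,0,0,0,0,0,0,0,0,0,0,0,0,0,0,0,0,0,0,0,0,0,0,0,0,0,0,0,0,0,0], "jaw": -1, "grip_force": 20}}

```text
t: 39.3
tcp_pos: [526.3, -414.2, 43.8]
tcp_rot: [[-1.0, 0.001, 0.002], [-0.002, 0.001, -1.0], [-0.001, -1.0, -0.001]]
force: [0.0, 1.2, 5.0]
finger_gap: 0.337
```

Call:
{"name": "jog_arm", "arguments": {"increments": [0,0,0,0,0,0,0,0,0,0,0,0,0,0,0,0,0,0,0,0,0,0,0,0], "jaw": 0.05}}

```text
t: 39.7
tcp_pos: [526.0, -414.0, 43.3]
tcp_rot: [[-1.0, 0.001, 0.002], [-0.002, 0.002, -1.0], [-0.001, -1.0, -0.002]]
force: [1.4, -1.1, 0.3]
finger_gap: 0.521
```

Call:
{"name": "jog_arm", "arguments": {"increments": [0,0,0,0,-8,0,0,0,0,0,-16,0,0,0,0,0,-24,0,0,0,0,0,-32,0,0,0,0,0,-40,0,0,0,0,0,-48,0,0,0,0,0,-56,0,0,0,0,0,-64,0,0,0,0,0,-72,0,0,0,0,0,-80,0]}}

```text
t: 40.7
tcp_pos: [525.8, -413.8, 42.9]
tcp_rot: [[-0.166, 0.0, 0.986], [-0.986, 0.002, -0.166], [-0.002, -1.0, -0.0]]
force: [-0.3, -0.5, -1.1]
finger_gap: 0.527
```

Call:
{"name": "jog_arm", "arguments": {"increments": [0,0,0,0,-8,0,0,0,0,0,-14.5,0,0,0,0,0,-14.5,0]}}

```text
t: 41.0
tcp_pos: [525.6, -413.7, 42.5]
tcp_rot: [[0.086, -0.0, 0.996], [-0.996, 0.002, 0.086], [-0.002, -1.0, -0.0]]
force: [-0.5, 0.5, 0.9]
finger_gap: 0.52
```

Call:
{"name": "jog_arm", "arguments": {"increments": [0,0,0,0,0,0,0,0,0,0,0,0,0,0,0,0,0,0,0,0,0,0,0,0,0,0,0,0,0,0,0,0,0,0,0,0], "jaw": -1, "grip_force": 40}}

```text
t: 41.6
tcp_pos: [525.6, -413.7, 42.6]
tcp_rot: [[0.086, -0.0, 0.996], [-0.996, 0.002, 0.086], [-0.002, -1.0, 0.0]]
force: [0.1, -0.8, 0.5]
finger_gap: 0.325
```

Call:
{"name": "jog_arm", "arguments": {"increments": [0,-0.015,0,0,0,0,0,-0.04,0,0,0,0,0,-0.08,0,0,0,0,0,-0.12,0,0,0,0,0,-0.16,0,0,0,0,0,-0.195,0,0,0,0,0,-0.2,0,0,0,0,0,-0.2,0,0,0,0]}}

```text
t: 42.4
tcp_pos: [526.1, -414.7, 245.2]
tcp_rot: [[0.086, 0.003, 0.996], [-0.996, -0.0, 0.086], [0.001, -1.0, 0.003]]
force: [0.0, -0.5, -0.9]
finger_gap: 0.326
```

```bash
python3 -c "
from h import *
st();inc(430,-180,240,5);inc(501,41.2,240,5)"
```

```text
t 42.4 tcp [ 526.1 -414.7  245.2] yaw 4.92 q [-42.9   9.   91.1   0.1  79.8 -47.8] F [ 0.  -0.5 -0.9] M [ 0.04  0.01 -0.03] gap 0.326
INC [-0.2421  0.0048 -0.0757] [-0.15 -0.08  0.04]
INC [-0.4564  0.0049  0.014 ] [-0.15 -0.08  0.04]
```

Call:
{"name": "jog_arm", "arguments": {"increments": [-0.045,0.004,0.0014,0,0,0,-0.09,0.004,0.0028,0,0,0,-0.135,0.004,0.0042,0,0,0,-0.18,0.004,0.0056,0,0,0,-0.225,0.004,0.007,0,0,0,-0.27,0.004,0.0084,0,0,0,-0.315,0.004,0.0098,0,0,0,-0.36,0.004,0.011,0,0,0,-0.405,0.004,0.0125,0,0,0,-0.44,0.004,0.0135,0,0,0]}}

```text
t: 43.4
tcp_pos: [500.0, 27.2, 238.1]
tcp_rot: [[0.087, -0.002, 0.996], [-0.996, 0.0, 0.087], [-0.0, -1.0, -0.002]]
force: [-0.0, 0.1, -0.8]
finger_gap: 0.332
```

Call:
{"name": "jog_arm", "arguments": {"increments": [-0.01,0,0.0005,0,0,0,-0.01,0,0.0005,0,0,0,-0.01,0,0.0005,0,0,0]}}

```text
t: 43.7
tcp_pos: [499.0, 36.5, 236.7]
tcp_rot: [[0.087, -0.004, 0.996], [-0.996, -0.0, 0.087], [0.0, -1.0, -0.004]]
force: [0.8, 0.2, -0.6]
finger_gap: 0.329
```

```bash
python3 -c "
from h import *
st();inc(501,41.2,78,5)
a=camera('wrist')[:,:,::-1];cv2.imwrite('pics/w12.png',a[0:260,170:470])"
```

```text
t 43.7 tcp [499.   36.5 236.7] yaw 4.96 q [ -1.9 -12.3 112.8  -0.   79.8  -6.9] F [ 0.8  0.2 -0.6] M [-0.02 -0.08 -0.  ] gap 0.329
INC [-0.0045  0.1586  0.003 ] [ 0.25 -0.04  0.01]
```

View pics/w12.png

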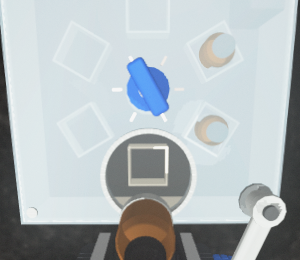

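Two bottles stand upright in neighbouring wells and an empty well is under the port. Lowering the third.

Call:
{"name": "jog_arm", "arguments": {"increments": [-0.0045,0.02,0.003,0.2,0,0,-0.0045,0.05,0.003,0.2,0,0,-0.0045,0.08,0.003,0.2,0,0,-0.0045,0.1,0.003,0.2,0,0,-0.0045,0.115,0.003,0.2,0,0,-0.0045,0.13,0.003,0.2,0,0,-0.0045,0.143,0.003,0.2,0,0,-0.0045,0.153,0.003,0.2,0,0,-0.0045,0.158,0.003,0.2,0,0,-0.0045,0.158,0.003,0.2,0,0]}}

```text
t: 44.75
tcp_pos: [501.1, 40.8, 78.6]
tcp_rot: [[0.086, -0.001, 0.996], [-0.996, -0.0, 0.086], [-0.0, -1.0, -0.001]]
force: [-0.6, -0.1, -0.5]
finger_gap: 0.334
```

```bash
python3 -c "
from h import *
st();inc(501,41,62,5)"
```

```text
t 44.75 tcp [501.1  40.8  78.6] yaw 4.91 q [ -1.5  -3.  120.6  -0.   62.5  -6.4] F [-0.6 -0.1 -0.5] M [-0.02 -0.04 -0.  ] gap 0.334
INC [-0.0002  0.0166 -0.0001] [ 0.06 -0.09 -0.  ]
```

Call:
{"name": "jog_arm", "arguments": {"increments": [0,0.004,0,0,0,0,0,0.008,0,0,0,0,0,0.012,0,0,0,0,0,0.015,0,0,0,0,0,0.0165,0,0,0,0,0,0.0165,0,0,0,0]}}

```text
t: 45.35
tcp_pos: [500.9, 40.8, 61.7]
tcp_rot: [[0.086, -0.002, 0.996], [-0.996, -0.0, 0.086], [-0.0, -1.0, -0.002]]
force: [-0.1, 0.0, -1.6]
finger_gap: 0.336
```

Call:
{"name": "jog_arm", "arguments": {"increments": [0,0,0,0,0,0,0,0,0,0,0,0,0,0,0,0,0,0,0,0,0,0,0,0], "jaw": -0.22}}

```text
t: 45.75
tcp_pos: [501.1, 40.8, 62.0]
tcp_rot: [[0.086, -0.001, 0.996], [-0.996, -0.0, 0.086], [-0.0, -1.0, -0.001]]
force: [0.8, -1.1, 0.6]
finger_gap: 0.391
```

Call:
{"name": "jog_arm", "arguments": {"increments": [0,-0.03,0,0,0,0,0,-0.07,0,0,0,0,0,-0.1,0,0,0,0,-0.02,-0.12,0,0,-8,0,-0.05,-0.12,0,0,-16,0,-0.0757,-0.12,-0.0003,0,-24,0,-0.0757,-0.12,-0.0003,0,-30,0,-0.0757,-0.12,-0.0003,0,-30,0]}}

```text
t: 46.55
tcp_pos: [494.3, 116.9, 182.1]
tcp_rot: [[0.573, -0.001, 0.819], [-0.819, -0.0, 0.573], [-0.0, -1.0, -0.001]]
force: [-0.3, -0.3, -0.4]
finger_gap: 0.39
```

```bash
python3 -c "
from h import *
st();inc(494.2,116.4,101,35)"
```

```text
t 46.55 tcp [494.3 116.9 182.1] yaw 34.99 q [  7.2  -9.1 115.3  -0.   73.8 -27.7] F [-0.3 -0.3 -0.4] M [ 0.01 -0.   -0.04] gap 0.39
INC [ 0.0004  0.0811 -0.0003] [ 0.05 -0.01 -0.02]
```

Call:
{"name": "jog_arm", "arguments": {"increments": [0.0004,0.02,0,0,0,0,0.0004,0.04,0,0,0,0,0.0004,0.06,0,0,0,0,0.0004,0.075,0,0,0,0,0.0004,0.081,0,0,0,0,0.0004,0.081,0,0,0,0], "jaw": -0.36}}

```text
t: 47.15
tcp_pos: [493.9, 116.2, 100.2]
tcp_rot: [[0.572, -0.003, 0.82], [-0.82, -0.0, 0.572], [-0.001, -1.0, -0.003]]
force: [0.1, -0.8, -0.1]
finger_gap: 0.316
```

Call:
{"name": "jog_arm", "arguments": {"increments": [0,0,0,0,0,0,0,0,0,0,0,0,0,0,0,0,0,0,0,0,0,0,0,0,0,0,0,0,0,0], "jaw": -1}}

```text
t: 47.65
tcp_pos: [494.3, 115.9, 101.2]
tcp_rot: [[0.572, -0.002, 0.82], [-0.82, -0.001, 0.572], [-0.0, -1.0, -0.002]]
force: [-4.1, -2.3, 5.9]
finger_gap: 0.158
```

Call:
{"name": "jog_arm", "arguments": {"increments": [0,0,0,0,-6,0,0,0,0,0,-12,0,0,0,0,0,-18,0,0,0,0,0,-24,0,0,0,0,0,-30,0,0,0,0,0,-36,0,0,0,0,0,-42,0,0,0,0,0,-48,0,0,0,0,0,-54,0,0,0,0,0,-60,0]}}

```text
t: 48.65
tcp_pos: [494.7, 116.9, 101.2]
tcp_rot: [[0.996, -0.0, -0.09], [0.09, 0.001, 0.996], [-0.0, -1.0, 0.001]]
force: [0.2, 2.6, -0.6]
finger_gap: 0.154
```

Call:
{"name": "jog_arm", "arguments": {"increments": [0,0,0,0,0,0,0,0,0,0,0,0,0,0,0,0,0,0,0,0,0,0,0,0], "jaw": -0.36}}

```text
t: 49.05
tcp_pos: [494.9, 116.9, 101.4]
tcp_rot: [[0.996, 0.0, -0.089], [0.089, 0.001, 0.996], [0.0, -1.0, 0.001]]
force: [-0.4, 0.1, -0.6]
finger_gap: 0.318
```

Call:
{"name": "jog_arm", "arguments": {"increments": [0,-0.02,0,0,0,0,0,-0.05,0,0,0,0,0,-0.09,0,0,0,0,0,-0.13,0,0,0,0,0,-0.17,0,0,0,0,0,-0.18,0,0,0,0,0,-0.18,0,0,0,0]}}

```text
t: 49.75
tcp_pos: [496.0, 116.8, 284.0]
tcp_rot: [[0.996, 0.005, -0.088], [0.088, 0.002, 0.996], [0.005, -1.0, 0.001]]
force: [1.0, 0.2, 0.1]
finger_gap: 0.32
```

```bash
python3 -c "
from h import *
st();inc(574.3,-67.9,270,133.2)
a=camera('wrist')[:,:,::-1];cv2.imwrite('pics/w13.png',a)"
```

```text
t 49.75 tcp [496.  116.8 284. ] yaw 95.07 q [ 7.200e+00 -1.280e+01  1.087e+02  1.000e-01  8.380e+01 -8.790e+01] F [1.  0.2 0.1] M [-0.   -0.02  0.04] gap 0.32
INC [ 0.0616  0.014  -0.1909] [ 3.000e-02 -3.813e+01  3.100e-01]
```

View pics/w13.png

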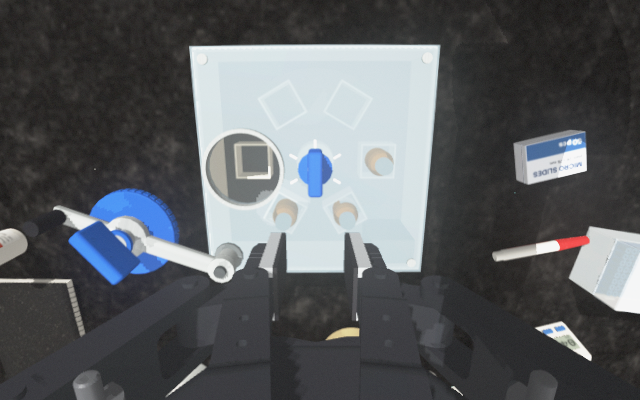

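All three bottles are upright at (285,213), (345,213), (378,160); an empty well is under the port at (252,160); cap at (115,240) as left. Now regrip the cap.

Call:
{"name": "jog_arm", "arguments": {"increments": [0.0154,0.014,-0.0477,0,-9.5,0,0.0308,0.014,-0.0955,0,-19,0,0.0462,0.014,-0.143,0,-28.5,0,0.0616,0.014,-0.191,0,-38.1,0.3,0.0616,0.014,-0.191,0,-38.1,0.3,0.0616,0.014,-0.191,0,-38.1,0.3,0.0616,0.014,-0.191,0,-38.1,0.3], "jaw": -0.05}}

```text
t: 50.5
tcp_pos: [572.2, -67.8, 264.6]
tcp_rot: [[0.731, -0.008, -0.682], [0.682, 0.001, 0.731], [-0.005, -1.0, 0.006]]
force: [0.5, -0.2, -0.2]
finger_gap: 0.478
```

```bash
python3 -c "
from h import *
st();inc(574.3,-67.9,145.5,133.2)"
```

```text
t 50.5 tcp [572.2 -67.8 264.6] yaw 133.03 q [-1.210e+01 -3.000e+00  1.017e+02 -1.000e-01  8.170e+01 -1.451e+02] F [ 0.5 -0.2 -0.2] M [-0.01  0.02 -0.01] gap 0.478
INC [ 0.0021  0.1191 -0.0022] [-0.34 -0.17 -0.31]
```

Call:
{"name": "jog_arm", "arguments": {"increments": [0.0021,0.03,-0.0022,-0.3,-0.2,-0.3,0.0021,0.06,-0.0022,-0.3,-0.2,-0.3,0.0021,0.085,-0.0022,-0.3,-0.2,-0.3,0.0021,0.105,-0.0022,-0.3,-0.2,-0.3,0.0021,0.1175,-0.0022,-0.3,-0.2,-0.3,0.0021,0.119,-0.0022,-0.3,-0.2,-0.3,0.0021,0.119,-0.0022,-0.3,-0.2,-0.3]}}

```text
t: 51.2
tcp_pos: [574.3, -67.2, 145.8]
tcp_rot: [[0.728, -0.001, -0.685], [0.685, 0.0, 0.728], [-0.0, -1.0, 0.001]]
force: [0.5, 0.5, -0.2]
finger_gap: 0.473
```

Call:
{"name": "jog_arm", "arguments": {"increments": [0,0,0,0,0,0,0,0,0,0,0,0,0,0,0,0,0,0,0,0,0,0,0,0,0,0,0,0,0,0,0,0,0,0,0,0], "jaw": -1, "grip_force": 50}}

```text
t: 51.8
tcp_pos: [575.3, -67.3, 147.4]
tcp_rot: [[0.728, 0.002, -0.685], [0.685, 0.0, 0.728], [0.002, -1.0, -0.001]]
force: [0.6, 1.7, 5.5]
finger_gap: 0.15
```

```bash
python3 -c "
from h import *
st();arc((600.2,27.4),[-4,-11,-18,-25,-32,-39,-45,-45])"
```

```text
t 51.8 tcp [575.3 -67.3 147.4] yaw 133.24 q [ -12.     2.   108.3    0.    69.6 -145.3] F [0.6 1.7 5.5] M [0.26 0.01 0.01] gap 0.15
[np.float64(-0.0034), np.float64(-0.0), np.float64(0.0059), 0, 4, 0, np.float64(-0.0084), np.float64(-0.0), np.float64(0.0168), 0, 11, 0, np.float64(-0.012), np.float64(-0.0001), np.float64(0.0282), 0, 18, 0, np.float64(-0.0142), np.float64(-0.0001), np.float64(0.0399), 0, 25, 0, np.float64(-0.0149), np.float64(-0.0001), np.float64(0.0519), 0, 32, 0, np.float64(-0.0142), np.float64(-0.0001), np.float64(0.0638), 0, 39, 0, np.float64(-0.0124), np.float64(-0.0001), np.float64(0.0739), 0, 45, 0, np.float64(-0.0124), np.float64(-0.0001), np.float64(0.0739), 0, 45, 0]
```

Call:
{"name": "jog_arm", "arguments": {"increments": [-0.0034,0,0.0059,0,4,0,-0.0084,0,0.0168,0,11,0,-0.012,0,0.0282,0,18,0,-0.0142,0,0.0399,0,25,0,-0.0149,0,0.0519,0,32,0,-0.0142,0,0.0638,0,39,0,-0.0124,0,0.0739,0,45,0,-0.0124,0,0.0739,0,45,0]}}

```text
t: 52.6
tcp_pos: [514.7, -21.8, 147.4]
tcp_rot: [[1.0, 0.001, 0.03], [-0.03, -0.001, 1.0], [0.001, -1.0, -0.001]]
force: [-3.3, -1.9, 3.1]
finger_gap: 0.154
```

```bash
python3 -c "
from h import *
st();s=state()['tcp_pos'];d=s[:2]-[600.2,27.4];print(np.hypot(*d),np.degrees(np.arctan2(d[1],d[0]))%360-172.1);arc((600.2,27.4),[-5,-12,-19,-26,-33,-37.5,-38,-38])"
```

```text
t 52.6 tcp [514.7 -21.8 147.4] yaw 88.3 q [ -8.4  -6.3 116.3  -0.   69.9 -96.7] F [-3.3 -1.9  3.1] M [-0.36  0.48 -0.09] gap 0.154
98.64464810364983 37.828458076489795
[np.float64(-0.0042), np.float64(-0.0), np.float64(0.0075), 0, 5, 0, np.float64(-0.0089), np.float64(-0.0), np.float64(0.0186), 0, 12, 0, np.float64(-0.0123), np.float64(-0.0), np.float64(0.0302), 0, 19, 0, np.float64(-0.0142), np.float64(-0.0), np.float64(0.0421), 0, 26, 0, np.float64(-0.0146), np.float64(-0.0), np.float64(0.0541), 0, 33, 0, np.float64(-0.0141), np.float64(-0.0001), np.float64(0.0618), 0, 37.5, 0, np.float64(-0.014), np.float64(-0.0001), np.float64(0.0627), 0, 38, 0, np.float64(-0.014), np.float64(-0.0001), np.float64(0.0627), 0, 38, 0]
```

Call:
{"name": "jog_arm", "arguments": {"increments": [-0.0042,0,0.0075,0,5,0,-0.0091,0,0.0186,0,12,0,-0.0126,0,0.0302,0,19,0,-0.0147,0,0.0421,0,26,0,-0.0152,0,0.0541,0,33,0,-0.0148,0,0.0618,0,37.5,0,-0.0147,0,0.0629,0,38,0,-0.0147,0,0.0629,0,38,0]}}

```text
t: 53.4
tcp_pos: [501.4, 41.4, 147.4]
tcp_rot: [[0.771, -0.001, 0.636], [-0.636, -0.0, 0.771], [-0.001, -1.0, -0.001]]
force: [-5.5, 1.0, 5.5]
finger_gap: 0.157
```

```bash
python3 -c "
from h import *
st();s=state()['tcp_pos'];d=s[:2]-[600.2,27.4];print(np.hypot(*d),np.degrees(np.arctan2(d[1],d[0]))%360-172.1);inc(501,41.2,141,-20)"
```

```text
t 53.4 tcp [501.4  41.4 147.4] yaw 50.47 q [ -1.4  -7.8 117.7  -0.   70.2 -51.8] F [-5.5  1.   5.5] M [ 0.07  0.95 -0.04] gap 0.157
99.82163606851135 -0.17713488887255835
INC [-0.0001  0.0064 -0.0004] [8.000e-02 7.047e+01 1.000e-02]
```

Call:
{"name": "jog_arm", "arguments": {"increments": [0,0.0006,0,0,8,0,0,0.0011,0,0,16,0,0,0.0017,0,0,24,0,0,0.0022,0,0,32,0,0,0.0028,0,0,40,0,0,0.0034,0,0,48,0,0,0.0039,0,0,56,0,0,0.0045,0,0,64,0,0,0.005,0,0,71,0,0,0.005,0,0,71,0]}}

```text
t: 54.4
tcp_pos: [500.3, 41.2, 142.4]
tcp_rot: [[-0.35, -0.005, 0.937], [-0.937, 0.0, -0.35], [0.002, -1.0, -0.005]]
force: [-7.5, 0.4, 6.7]
finger_gap: 0.153
```

```bash
python3 -c "
from h import *
st()"
```

```text
t 54.4 tcp [500.3  41.2 142.4] yaw -20.5 q [ -1.4  -7.5 118.   -0.   69.8  19.1] F [-7.5  0.4  6.7] M [ 0.05  1.33 -0.12] gap 0.153
```

Call:
{"name": "jog_arm", "arguments": {"increments": [0,0.0006,0,0,8,0,0,0.0011,0,0,16,0,0,0.0017,0,0,24,0,0,0.0022,0,0,32,0,0,0.0028,0,0,40,0,0,0.0034,0,0,48,0,0,0.0039,0,0,56,0,0,0.0043,0,0,61,0,0,0.0046,0,0,65,0,0,0.0046,0,0,65,0]}}

```text
t: 55.4
tcp_pos: [499.5, 41.0, 137.8]
tcp_rot: [[-0.997, -0.008, 0.08], [-0.08, 0.001, -0.997], [0.008, -1.0, -0.001]]
force: [-7.0, 0.4, 6.7]
finger_gap: 0.15
```

```bash
python3 -c "
from h import *
st()"
```

```text
t 55.4 tcp [499.5  41.  137.8] yaw -85.4 q [ -1.5  -7.3 118.2   0.   69.5  83.9] F [-7.   0.4  6.7] M [ 0.1   1.02 -0.09] gap 0.15
```

Call:
{"name": "jog_arm", "arguments": {"increments": [0,0.0001,0,0,2,0,0,0.0003,0,0,4,0,0,0.0003,0,0,4,0]}}

```text
t: 55.7
tcp_pos: [499.4, 40.8, 137.6]
tcp_rot: [[-1.0, -0.008, 0.012], [-0.012, 0.001, -1.0], [0.008, -1.0, -0.001]]
force: [-3.9, -0.0, 4.9]
finger_gap: 0.155
```

```bash
python3 -c "
from h import *
st()"
```

```text
t 55.7 tcp [499.4  40.8 137.6] yaw -89.29 q [-1.500e+00 -7.200e+00  1.182e+02  1.000e-01  6.950e+01  8.780e+01] F [-3.9 -0.   4.9] M [ 0.19  0.65 -0.05] gap 0.155
```

Call:
{"name": "jog_arm", "arguments": {"increments": [0,0.0001,0,0,2,0,0,0.0003,0,0,4,0,0,0.0003,0,0,4,0]}}

```text
t: 56.0
tcp_pos: [499.3, 40.7, 137.3]
tcp_rot: [[-0.998, -0.009, -0.055], [0.055, 0.002, -0.998], [0.009, -1.0, -0.001]]
force: [-4.5, 0.5, 3.8]
finger_gap: 0.156
```

```bash
python3 -c "
from h import *
st()"
```

```text
t 56.0 tcp [499.3  40.7 137.3] yaw -93.18 q [-1.500e+00 -7.200e+00  1.182e+02  1.000e-01  6.950e+01  9.160e+01] F [-4.5  0.5  3.8] M [ 0.11  0.57 -0.02] gap 0.156
```

Call:
{"name": "jog_arm", "arguments": {"increments": [0,0.0001,0,0,2,0,0,0.0003,0,0,4,0,0,0.0003,0,0,4,0]}}

```text
t: 56.3
tcp_pos: [499.4, 40.7, 137.1]
tcp_rot: [[-0.992, -0.009, -0.123], [0.123, 0.002, -0.992], [0.009, -1.0, -0.001]]
force: [-3.7, 2.8, 4.7]
finger_gap: 0.153
```

```bash
python3 -c "
from h import *
st()"
```

```text
t 56.3 tcp [499.4  40.7 137.1] yaw -97.04 q [-1.500e+00 -7.200e+00  1.182e+02  1.000e-01  6.950e+01  9.550e+01] F [-3.7  2.8  4.7] M [0.36 0.48 0.2 ] gap 0.153
```

Call:
{"name": "jog_arm", "arguments": {"increments": [0,0.0001,0,0,2,0,0,0.0002,0,0,3,0,0,0.0002,0,0,3,0]}}

```text
t: 56.6
tcp_pos: [499.5, 42.2, 137.1]
tcp_rot: [[-0.985, -0.008, -0.17], [0.17, 0.005, -0.985], [0.009, -1.0, -0.004]]
force: [-3.6, 7.1, 4.7]
finger_gap: 0.15
```

```bash
python3 -c "
from h import *
st()"
```

```text
t 56.6 tcp [499.5  42.2 137.1] yaw -99.81 q [ -1.5  -7.2 118.2   0.3  69.5  98.2] F [-3.6  7.1  4.7] M [1.24 0.42 0.74] gap 0.15
```

Torque rose to 0.74 N m at yaw ≈-98°, with the bar in line with the swing arm: the home stop. Releasing and checking.

Call:
{"name": "jog_arm", "arguments": {"increments": [0,0,0,0,-2,0,0,0,0,0,-2,0]}}

```text
t: 56.8
tcp_pos: [499.6, 42.3, 137.1]
tcp_rot: [[-0.991, -0.008, -0.134], [0.134, 0.005, -0.991], [0.009, -1.0, -0.004]]
force: [-3.8, 1.6, 4.1]
finger_gap: 0.153
```

Call:
{"name": "jog_arm", "arguments": {"increments": [0,0,0,0,0,0,0,0,0,0,0,0,0,0,0,0,0,0,0,0,0,0,0,0], "jaw": 0}}

```text
t: 57.2
tcp_pos: [499.7, 42.1, 136.9]
tcp_rot: [[-0.991, -0.008, -0.134], [0.134, 0.005, -0.991], [0.009, -1.0, -0.004]]
force: [0.7, -0.0, 0.1]
finger_gap: 0.499
```

Call:
{"name": "jog_arm", "arguments": {"increments": [0,-0.02,0,0,0,0,0,-0.05,0,0,0,0,0,-0.09,0,0,0,0,0,-0.13,0,0,0,0,0,-0.15,0,0,0,0,0,-0.15,0,0,0,0,0,-0.15,0,0,0,0,0,-0.15,0,0,0,0]}}

```text
t: 58.0
tcp_pos: [500.0, 41.3, 284.7]
tcp_rot: [[-0.991, -0.011, -0.134], [0.134, 0.005, -0.991], [0.012, -1.0, -0.004]]
force: [0.4, 0.4, -0.4]
finger_gap: 0.498
```

```bash
python3 -c "
from h import *
import pickle
st();s=state();pickle.dump({k:s[k] for k in('tcp_pos','tcp_rot')},open('s14.pkl','wb'));a=camera('wrist')[:,:,::-1];cv2.imwrite('pics/w14.png',cv2.resize(a[0:300,100:420],None,fx=2,fy=2,interpolation=cv2.INTER_CUBIC))"
```

```text
t 58.0 tcp [500.   41.3 284.7] yaw -97.71 q [ -1.6 -13.3 109.    0.3  84.9  96.1] F [ 0.4  0.4 -0.4] M [ 0.01 -0.01  0.04] gap 0.498
```

View pics/w14.png

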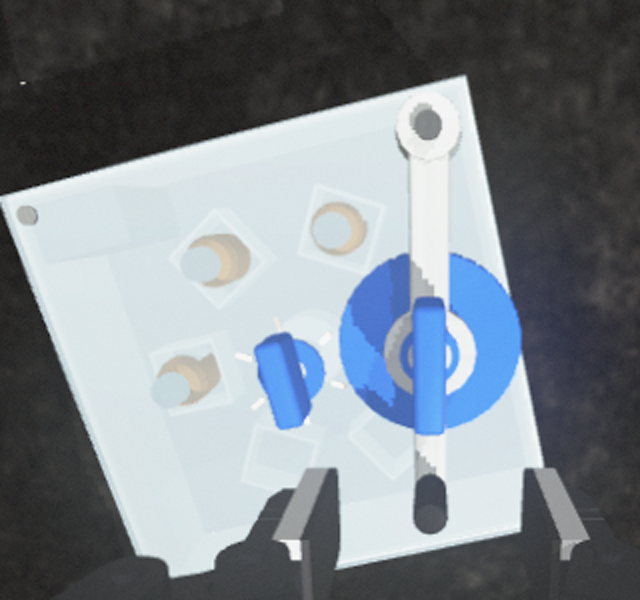

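Bar lies in line with the swing arm (x≈430 for post, bar and knob), three bottles upright in their wells, index bar at rest between its ticks. One numeric check, then hand in.

```bash
python3 -c "
from h import *
import pickle
s=pickle.load(open('s14.pkl','rb'));f=lambda p,z:w('wrist',(np.array(p)+.5)/2+[99.5,-.5],z,s)
a=f([(276,340),(291,428)],126);d=a[0]-a[1];print('index',a.mean(0).round(1),np.degrees(np.arctan2(d[1],d[0])))
a=f([(429,306),(429,434)],164);d=a[0]-a[1];print('capbar',a.mean(0).round(1),np.degrees(np.arctan2(d[1],d[0])))
k=f([(430,519)],162)[0];p=f([(428,122)],132)[0];d=p-k;print('arm',k,p,np.degrees(np.arctan2(d[1],d[0])))
hand_in()"
```

```text
index [493.8 112.4 126. ] -1.7832091871519191
capbar [500.4  40.7 164. ] -7.738100744094381
arm [432.28103335  49.56477495 162.        ] [600.80654634  27.72959491 132.        ] -7.38245880869214
the job is handed in; nothing more can be done
```

The job is handed in at about 58 s: cap unscrewed and swung aside, all three amber bottles lowered into neighbouring wells, carousel turned one click after each, cap swung back and screwed home.

**Checks that agreed:**
- The last picture shows the three bottles upright in their wells, away from the port, and the robot clear of everything.
- An empty well was seen under the port before the cap went back on.
- The cap turned until the torque rose to 0.74 N m. Its bar then lay at -7.7°, in line with the swing arm at -7.4°, which fits cap ≈ 0 and swing ≈ 0.

**Weaker or off:**
- My last reading of the index bar was -1.8°, where about 5° was expected at a click. I think this is mostly coarse edge picking, because my first wrist reading before any turn was also low, at 3.3°. I did not recheck the detent after that.
- On the first bottle the finger knuckles touched the port's steel neck, with about 19 N vertical and 13 N sideways. I backed off 4 mm and released it roughly 9 mm above the well floor, an estimated 0.4 m/s. The other two were gripped higher and lowered to within about 2 mm of the floor.

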